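Press the glued box lids in the screw press

ROBOT

A 7-joint arm with a two-finger parallel gripper is mounted at the origin on the work surface. World frame = base frame: x ahead of the robot, y to its left, z up, the work surface at z = 0. Lengths are in m, angles in rad, forces in N, time in s.
With the tool pointing down it reaches from about 0.4 to 0.875 m from the base axis. Payload 19.3 kg.
Tool frame: the origin (TCP) lies midway between the tips of the shut fingers; the grasp point (between the pads) lies 19 mm behind it (r.tcp_to_grasp is the distance from the TCP to the grasp point, in m); z points along the fingers, y is the line along which they close (so a half turn about z gives the same grasp; the last joint's range is limited). The gripper opens to 85 mm and grips with 20 to 120 N. Pads are 22 mm wide; open, the fingers measure 114 mm over their backs; the gripper's body (76 mm by 85 mm) begins 54 mm behind the grasp point. The pads swing forward as they close: fully open they stand 13 mm farther back than shut.
Start: joints at [1.232, 0.521, -0.036, 1.599, 0.021, 1.021, -0.113], TCP at [0.166, -0.603, 0.231] pointing down, gripper open.
Joint ranges: [-2.91, 2.91], [-0.3, 2.13], [-1.5, 1.42], [0.17, 2.43], [-1.26, 4.41], [0.16, 1.93], [-2.52, 2.52]. Speed limits (rad/s): [1.89, 1.89, 2.39, 2.39, 3.01, 3.01, 3.01].

INTERFACE

Orientations are given as a unit quaternion [w, x, y, z].
In Python, from rig import readout, imaging, ticket, r gives the robot as it stands. The module is installed in compiled form; this text tells all that it offers.
- The arm moves only by the shell command python3 -m crank 'ROWS'. ROWS is JSON, a list of rows, each an object with "turn": the turn, a rotation vector about the tool's x, y, z in units of 0.08 rad (1.0 is 0.08 rad), a list of three; "xyz": the shift along the tool's x, y, z in units of 30 mm (1.0 is 30 mm), a list of three; "hand": the closure, from -1 (fully open) to 1 (shut), so that 0 is half open. In form: [{"turn": [rx, ry, rz], "xyz": [x, y, z], "hand": hand}, ...]. A call has 1 to 20 rows; each row shifts and turns the commanded pose from where the row before left it, along the tool's axes as they then stand; what a row does not reach is not made up. A row lasts 1/8 s, in which the tool goes at most 62.5 mm and 10.7 degrees, less where a joint would pass 70% of its speed; a pose out of reach is approached as far as the arm can. A call with a number of a shift or a turn outside -1 to 1 is refused whole. A call with a gripper value outside its range is refused whole. The fingers move at their own pace and stop on an object; the grip force is fixed at half the most. Time passes only in rows, so rows that do not move let the fingers close. It gives the time, the measured TCP pose, the force, the opening and the grip force at its end, in the units of the state.
- readout.get_state(): the state, without advancing time (a new reading comes with each control period).
- imaging.grab_frame(name): name is "side" or "top"; returns a dict with "pixels" (384x512x3 uint8, red, green, blue), "z_map" (384x512 float32, m along the optical axis (not along the pixel's ray), 0 where there is no reading), "fx", "fy", "cx", "cy" (pixels), "R" (3x3) and "t" (3): a world point X has camera coordinates R X + t. Camera axes: x right, y down, z forward; pixel columns grow to the right and rows downward; lengths in m; the calibration is good to about 2 mm. A picture is of the moment at which its call begins.
- ticket.sign_off(): hands the job in; it is judged then, once.
Trained networks look in a picture, given as the dict that the camera call returned (one of the last four; its "shot" number tells which), for a name from the list of things; names that differ only in an ending like _2 or _b are one class to them, and where a whole thing is asked for, a point or a joint stands for the part that bears it (a point fixed in the world has none). Each returns a list of dicts, best first, with "p" (0 to 1); they miss things now and then, are a little off and sometimes report something else, mostly with a low value. They report only what shows in the picture. A call takes as long as a camera call.
- imaging.find_in(name, picture): "location" ([column, row] in pixels, amid what is visible of it).
The state is a dict: "t": time; "qpos": joint angles; "dq": joint speeds; "tau": joint torques, N m; "tool_pos": TCP position; "tool_rot": TCP orientation; "wrist_force": force on the tool from outside, world axes, zero at the start; "moment": the same for the moment, N m; "grip_width": opening from 0.0 (shut) to 1.0 (fully open); "grasp_force": force on a finger pad.
Only numpy, scipy, OpenCV 4.12 (cv2) and the standard library are available. Lean on these libraries where they do the work, as an engineer would, in place of code of your own. Each camera call takes 0.05 s, during which the arm holds its last target. There are 200 camera calls.

TASK

Lay all the glued box lids that are on the bench flat on the pressing board, side by side within its edge strips, and push the board by its grip block under the raised platen until it is fully home against the stop. Then swing the folding crank handle on the press's handwheel straight up, wind the wheel clockwise until the platen bears firmly on all the lids, and fold the handle flat again, leaving the lids clamped. Do not disturb the other things on the bench.

Things in the scene. Friction and masses are not known exactly. Their poses are not given: they have to be found in the camera images.
- press: Bench screw press, dark cast iron, fixed. Origin on the bench top under the screw. Local y points along its loading table, away from the press; the board is pushed in towards local -y. Base and table 30 mm high; table 164 mm wide, to y = 425 mm. Uprights at |x| = 85 to 120 mm, |y| < 27 mm; crosshead z 126 to 160 mm, boss to 168 mm.
- bed_mid (a point): point on the bed (z = 30 mm) under the screw; the board is fully home, its leading end against the 10 mm high stop across the bed, when the middle of its pressing area lies here. Two guide rails, 10 mm high and 136 mm apart inside, lead the board. Bed plate, stop and rails there are spring-mounted: they yield only under the platen, from about 20 N, 4 N more per mm.
- loading_mid (a point): point on the loading table (z = 30 mm), 215 mm along local y from bed_mid: roughly where the middle of the board's pressing area lies for loading. There, all of the board is clear of the handwheel for a gripper from above.
- board: loose plywood pressing board, 130 mm (x) by 287 (y) by 10 thick, 350 g, on the bed between the guide rails (3 mm play each side, rails as high as its face). Origin: underside, middle of the pressing area, |x| < 60, |y| < 102 mm, framed by strips 5 mm wide that stand 6 mm above its face. It runs from y = -107 (leading end) to +180 mm; its y points as the press's. Slides with 2 to 5 N.
- board_mid (a point): middle of the pressing area on the board's upper face (10 mm above its underside).
- board_grip (a point): centre of the wooden grip block that stands on the outer end of the board, at local y = +165 mm: 50 mm long (local x), 14 mm thick (local y), its top 32 mm above the board's face, this point 18 mm above the face. Pinch it across its 14 mm, or push against it.
- platen: the press's flat steel platen, 130 by 200 mm (local x, y), 16 mm thick, level, hanging on the screw under the crosshead. Origin: moves up and down with it, always over or under bed_mid.
- platen_face (a point): centre of the platen's underside: 63 mm above the bench with the wheel at 0. Lids on the board reach up to 56 mm, so only 4 to 7 mm of headroom is left at the start. The handwheel 183 mm across and 188 to 204 mm up is above it.
- wheel (a joint): handwheel turn in rad: 0 = platen fully up, growing clockwise seen from above, which lowers the platen 6 mm a turn (0.955 mm per rad; the wheel itself stays at its height). The platen touches the lids at about 7.3; from about 9 on it bears firmly on them; end stop at 12. Starts between 0 and 3. Stays where it is left (about 2 N at the handle to turn it).
- wheel_axis (a point): point on the handwheel's vertical axis at the height of the handle's pivot, 212 mm above the bench. The wheel is 183 mm over its rim; its three flat spokes, 14 mm wide, have their top faces 12 mm below this point, the rim's top is 8.5 mm below it; the hub is 36 mm across, 13 mm below it.
- handle_pivot (a point): pivot of the folding crank handle, 78 mm from the wheel's axis, over one spoke near the rim, 212 mm above the bench.
- handle_end (a point): free end of the crank handle, 84 mm from the pivot. Folded, the handle lies level over its spoke, pointing from the pivot to the wheel's axis and 6 mm past it.
- crank_handle (a joint): fold angle in rad: 0 = folded flat inwards over its spoke, 1.57 = swung out, straight up against its stop. Its end rises in a vertical plane through the wheel's axis. Stays where it is left (about 1.5 N at the grip). The grip is a wooden sleeve 22 mm across, 14 to 84 mm from the pivot; it spins freely, so it can be held firmly while cranking.
- lid_long: one of up to four freshly glued box lids to be pressed (2 or 3 are there in any run, the others are None): oblong, 66 mm (x) by 42 mm (y), 16 mm thick, pale plywood under a dark veneer, 50 g, lying flat on the bench, veneer up. Origin: centre of its underside; z up, x along the 66 mm.
- lid_wide: one of up to four freshly glued box lids to be pressed (2 or 3 are there in any run, the others are None): oblong, 64 mm (x) by 50 mm (y), 16 mm thick, pale plywood under a dark veneer, 50 g, lying flat on the bench, veneer up. Origin: centre of its underside; z up, x along the 64 mm.
- lid_square: one of up to four freshly glued box lids to be pressed (2 or 3 are there in any run, the others are None): square, 54 by 54 mm, 16 mm thick, pale plywood under a dark veneer, 50 g, lying flat on the bench, veneer up. Origin: centre of its underside; z up, x and y along its sides.
- lid_round: one of up to four freshly glued box lids to be pressed (2 or 3 are there in any run, the others are None): a disc 60 mm across, 16 mm thick, pale plywood under a dark veneer, 50 g, lying flat on the bench, veneer up. Origin: centre of its underside; z up.
- spool_a: bystander, not part of the job: spool of brown cord, 60 mm across, 75 mm high. Origin: centre of its underside.
- spool_b: bystander, not part of the job: spool of black cord, 68 mm across, 60 mm high. Origin: centre of its underside.
- bead_bowl: bystander, not part of the job: glass bowl of beads, 104 mm across, 42 mm high. Origin: centre of its underside.
- glue_bottle: bystander, not part of the job: white glue bottle, 48 mm across, 138 mm high. Origin: centre of its underside.
- pliers: bystander, not part of the job: pliers lying flat, 140 mm long (x), 15 mm high. Origin: centre of its underside.
- cord_hank: bystander, not part of the job: coil of leather cord, 92 mm across, 20 mm high. Origin: centre of its underside.
- steel_rule: bystander, not part of the job: steel rule lying flat, 300 mm (y) by 32 by 4 mm. Origin: centre of its underside.

How it is judged:
On the way, in this order (a step that is already met when the one before it is completed fails the run):
1. all the lids lie on the board and the board is home under the platen (horizontal distance between board_mid and bed_mid below 0.012 m and z of lid_long in the frame of board between 0.006 and 0.014 m and angle between each of lid_long, lid_wide, lid_square, lid_round's own z axis and vertical below 0.06 rad and x of lid_long in the frame of board between -0.045 and 0.045 m and y of lid_long in the frame of board between -0.085 and 0.085 m and z of lid_wide in the frame of board between 0.006 and 0.014 m and x of lid_wide in the frame of board between -0.045 and 0.045 m and y of lid_wide in the frame of board between -0.085 and 0.085 m and z of lid_square in the frame of board between 0.006 and 0.014 m and x of lid_square in the frame of board between -0.045 and 0.045 m and y of lid_square in the frame of board between -0.085 and 0.085 m and z of lid_round in the frame of board between 0.006 and 0.014 m and x of lid_round in the frame of board between -0.045 and 0.045 m and y of lid_round in the frame of board between -0.085 and 0.085 m), for 0.2 s.
2. with the crank handle swung out, the platen is wound down firmly on all the lids (all of step 1 and contact force between platen and lid_long above 3 N and contact force between platen and lid_wide above 3 N and contact force between platen and lid_square above 3 N and contact force between platen and lid_round above 3 N and value of joint crank_handle above 1.2 rad), for 0.2 s.
At the end, for the whole second after the job is handed in: Every lid present lies flat on the pressing area (within 45 mm across, 85 mm along of its middle) and at rest; board within 12 mm of home; platen presses each lid with over 3 N; handle folded (below 0.15 rad) (all of step 1 and contact force between platen and lid_long above 3 N and contact force between platen and lid_wide above 3 N and contact force between platen and lid_square above 3 N and contact force between platen and lid_round above 3 N and linear speed of each of lid_long, lid_wide, lid_square, lid_round below 0.02 m/s and value of joint crank_handle below 0.15 rad); the robot touches nothing.
It fails at once if another thing on the bench is moved more than 40 mm or tipped over (distance of any of spool_a, spool_b, bead_bowl, glue_bottle, pliers, cord_hank, steel_rule from where it was at the start of the episode above 0.04 m or angle between any of spool_a, spool_b, bead_bowl, glue_bottle, pliers, cord_hank, steel_rule's own z axis and vertical above 0.6 rad).
Of lid_long, lid_wide, lid_square, lid_round only 2 to 3 are there at a start; the rules pass over those that are not, and their reading is None.
At some moment in a run one of lid_long, lid_wide, lid_square, lid_round may be knocked a few centimetres aside while the robot is not near it.
Once in a run the grip may slacken for a moment while it holds something.
It also fails if it takes over 210 s, if anything falls off the work surface, if the arm or the gripper's body presses on something with over 40 N, if the wrist force passes 120 N, or if a joint passes its speed limit or range.

## Working session

There is one attempt and no reset: what is moved stays moved. The work goes in short steps, Python scripts to look and compute and a shell command to move; the robot and the scene stay as the last step left them, time stands still between calls to the robot, and variables do not carry over. Pictures are saved under pics/ and viewed, at most 14 in all, crops included, and the job is handed in when it is done.

```bash
mkdir -p pics; cat > h.py <<'E'
import numpy as np, cv2
from rig import readout, imaging, ticket, r
from scipy.spatial.transform import Rotation as Ro
def world(p,c,rw,z=None,win=2):
    R=np.array(p["R"]);t=np.array(p["t"])
    d=np.array([(c-p["cx"])/p["fx"],(rw-p["cy"])/p["fy"],1.0])
    o=-R.T@t; dd=R.T@d
    if z is not None: return o+dd*(z-o[2])/dd[2]
    c,rw=int(round(c)),int(round(rw))
    w=p["z_map"][max(rw-win,0):rw+win+1,max(0,c-win):c+win+1]; w=w[w>0]
    return o+dd*np.median(w) if w.size else None
def cloud(p):
    R=np.array(p["R"]);t=np.array(p["t"])
    v,u=np.mgrid[0:384,0:512]; Z=p["z_map"]
    X=np.stack([(u-p["cx"])/p["fx"]*Z,(v-p["cy"])/p["fy"]*Z,Z],-1)
    W=(X-t)@R; W[Z<=0]=np.nan
    return W
def pix(p,X):
    q=np.array(p["R"])@np.array(X)+np.array(p["t"]); return q[0]/q[2]*p["fx"]+p["cx"],q[1]/q[2]*p["fy"]+p["cy"]
def Rt():
    s=readout.get_state(); q=s["tool_rot"]; return np.array(s["tool_pos"]),Ro.from_quat([q[1],q[2],q[3],q[0]]).as_matrix(),s
def go(target,xdir=None,ydir=None):
    """print units of shift (tool axes) and turn to reach target TCP, tool down, y axis along ydir"""
    p,R,s=Rt()
    if ydir is not None:
        y=np.array([ydir[0],ydir[1],0.]);y/=np.linalg.norm(y)
        if y@R[:,1]<0:y=-y
        z=np.array([0,0,-1.]);T=np.column_stack([np.cross(y,z),y,z])
        print("turn",np.round(Ro.from_matrix(R.T@T).as_rotvec()/.08,2))
    print("shift",np.round(R.T@(np.array(target)-p)/.03,2),"pos",p.round(4),"R",R.round(3).tolist(),"t",s["t"])
def save(p,n,box=None,k=1):
    im=cv2.cvtColor(p["pixels"],cv2.COLOR_RGB2BGR)
    if box: im=im[box[1]:box[3],box[0]:box[2]]
    cv2.imwrite("pics/"+n+".png",cv2.resize(im,None,fx=k,fy=k,interpolation=cv2.INTER_CUBIC))
E
python3 - <<'E'
from h import *
import pickle
for n in("top","side"):
    p=imaging.grab_frame(n); save(p,n+"0",k=1.5); pickle.dump(p,open(n+"0.pkl","wb"))
    for k in["lid_long","lid_wide","lid_square","lid_round","board_grip","board_mid","loading_mid","bed_mid","wheel_axis","handle_pivot","handle_end"]+(["spool_a","spool_b","bead_bowl","glue_bottle","pliers","cord_hank","steel_rule"] if n=="top" else []):
        f=imaging.find_in(k,p)[:2]
        print(n,k,[(round(a["p"],2),np.round(a["location"]).tolist(),(lambda w:None if w is None else w.round(3).tolist())(world(p,*a["location"]))) for a in f])
s=readout.get_state();print(s, r.tcp_to_grasp)
E
```

```text
top lid_long [(0.68, [358.0, 166.0], [0.63, -0.246, 0.22]), (0.52, [272.0, 237.0], [0.431, 0.027, 0.015])]
top lid_wide [(0.63, [410.0, 169.0], [0.656, -0.456, 0.061])]
top lid_square [(0.81, [199.0, 250.0], [0.393, 0.282, 0.016])]
top lid_round [(0.74, [409.0, 172.0], [0.646, -0.451, 0.059])]
top board_grip [(0.6, [268.0, 180.0], [0.631, 0.036, 0.037])]
top board_mid [(0.82, [269.0, 181.0], [0.628, 0.034, 0.039])]
top loading_mid [(0.79, [330.0, 184.0], [0.603, -0.174, 0.08])]
top bed_mid [(0.88, [333.0, 185.0], [0.598, -0.183, 0.086]), (0.68, [273.0, 239.0], [0.425, 0.025, 0.015])]
top wheel_axis [(0.59, [348.0, 168.0], [0.628, -0.217, 0.203])]
top handle_pivot [(0.45, [357.0, 169.0], [0.621, -0.243, 0.215])]
top handle_end [(0.56, [357.0, 168.0], [0.624, -0.241, 0.218])]
top spool_a [(0.71, [410.0, 170.0], [0.654, -0.456, 0.061]), (0.67, [270.0, 179.0], [0.635, 0.031, 0.04])]
top spool_b [(0.71, [410.0, 170.0], [0.654, -0.456, 0.061]), (0.67, [270.0, 179.0], [0.635, 0.031, 0.04])]
top bead_bowl [(0.79, [381.0, 254.0], [0.365, -0.346, 0.024]), (0.74, [332.0, 183.0], [0.607, -0.18, 
[... 1116 characters left out ...]
 'qpos': array([ 1.23180256,  0.52139558, -0.03632283,  1.59948652,  0.02124704,
        1.02109564, -0.11279093]), 'dq': array([ 0.00070347, -0.00071671, -0.00063414, -0.00052822,  0.00016385,
        0.00053019, -0.0009192 ]), 'tau': array([ 3.08669655e-05, -9.26836753e+01,  1.97829366e+00, -3.70247698e+01,
        1.80406671e-02,  1.96505098e-03, -3.46705713e-05]), 'tool_pos': array([ 0.16595835, -0.6025655 ,  0.23129813]), 'tool_rot': array([ 3.41571912e-06,  9.90981636e-01,  1.33997751e-01, -1.33209266e-05]), 'wrist_force': array([ 0.28335257, -0.04370947,  0.2099117 ]), 'moment': array([-0.00863447,  0.02216815,  0.00057791]), 'grasp_force': 0.0, 'grip_width': 0.999432893365066} 0.0187
```

View pics/top0.png

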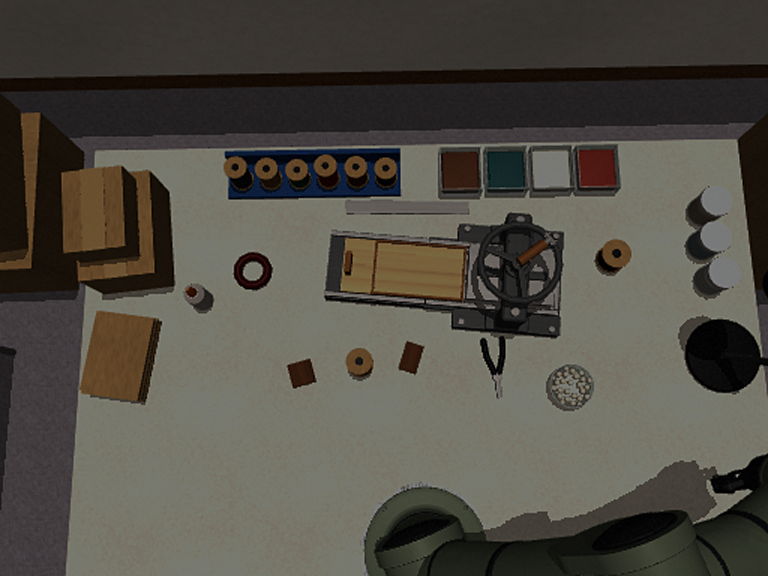

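View pics/side0.png

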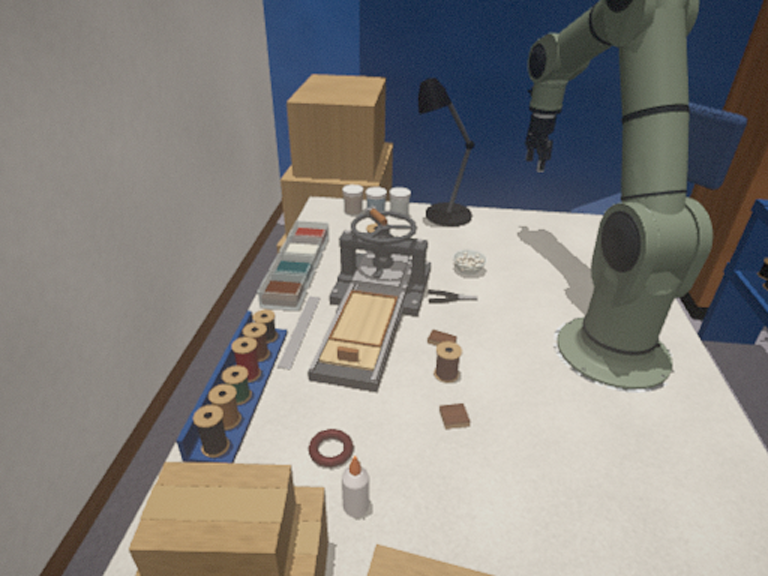

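Top view: square lid at about (201,249), an oblong lid at (274,238) with the brown spool between them at (240,241). The board lies at the loading place, with its grip block at (231,175). The wheel is at (346,175), and the handle lies from its pivot at upper right to the hub. I see two lids; next I measure them.

```bash
cat > m.py <<'E'
from h import *
def rect(p,seed,z,rad=35,tol=0.006):
    W=cloud(p); c,rw=seed
    im=p["pixels"].astype(int)
    x=world(p,c,rw,z)
    m=(np.hypot(W[...,0]-x[0],W[...,1]-x[1])<rad/1000)&(abs(W[...,2]-z)<tol)
    P=W[m][:,:2]
    r_=cv2.minAreaRect((P*1000).astype(np.float32)); return r_,m.sum(),np.median(W[m][:,2])
E
python3 - <<'E'
from m import *
import pickle
p=pickle.load(open("top0.pkl","rb"));W=cloud(p)
im=p["pixels"].astype(int)
for s in[(200,249),(274,238)]:
    print(s,rect(p,s,.016,50,.006), im[s[1],s[0]])
# board strips & grip in cloud
for n,lo,hi,bx in[("grip",.064,.08,(.5,.75,-.1,.2)),("strips",.0435,.05,(.5,.75,-.15,.2)),("rim",.195,.21,(.45,.8,-.4,-.1)),("handle",.212,.235,(.45,.8,-.4,-.1)),("face",.036,.043,(.5,.75,-.1,.2)),("crossh",.14,.165,(.45,.8,-.4,-.1))]:
    m=(W[...,2]>lo)&(W[...,2]<hi)&(W[...,0]>bx[0])&(W[...,0]<bx[1])&(W[...,1]>bx[2])&(W[...,1]<bx[3])
    P=W[m]; 
    if len(P)>3: print(n,m.sum(),cv2.minAreaRect((P[:,:2]*1000).astype(np.float32)),P.mean(0).round(4))
for nm in("spool",):
    m=(W[...,2]>.05)&(W[...,0]<.48)&(W[...,0]>.3)&(abs(W[...,1]-.13)<.1);print(W[m].mean(0),W[m].max(0),W[m].min(0))
save(p,"crop0",(210,130,390,270),4)
E
```

```text
(200, 249) (((397.9996032714844, 276.83349609375), (54.279518127441406, 53.633731842041016), 15.507501602172852), np.int64(207), np.float64(0.015322568058497044)) [54 28 15]
(274, 238) (((427.7385559082031, 18.948217391967773), (48.17522430419922, 67.9886474609375), 70.50743865966797), np.int64(202), np.float64(0.01555335854903493)) [50 26 14]
grip 54 ((646.943115234375, 163.3614044189453), (13.26626205444336, 50.57892608642578), 82.8740234375) [0.6465 0.1633 0.0702]
strips 556 ((632.162841796875, 29.4849853515625), (349.8172912597656, 155.15371704101562), 84.00262451171875) [0.6348 0.0244 0.0456]
rim 838 ((609.1373291015625, -210.0338134765625), (179.98233032226562, 178.1382598876953), 9.849040031433105) [ 0.6019 -0.2046  0.2008]
handle 189 ((630.2615356445312, -244.61514282226562), (50.63543701171875, 92.01850891113281), 54.79672622680664) [ 0.6314 -0.243   0.2186]
face 1932 ((615.6630249023438, 50.845123291015625), (318.1932678222656, 199.89598083496094), 84.39865112304688) [0.6341 0.0382 0.0393]
crossh 760 ((608.4551391601562, -210.1044464111328), (56.36018753051758, 245.8732147216797), 84.14578247070312) [ 0.6022 -0.2061  0.1574]
[0.41690263 0.13954615 0.07302362] [0.44533775 0.16650996 0.08383642] [0.38702554 0.11226565 0.06211369]
```

View pics/crop0.png

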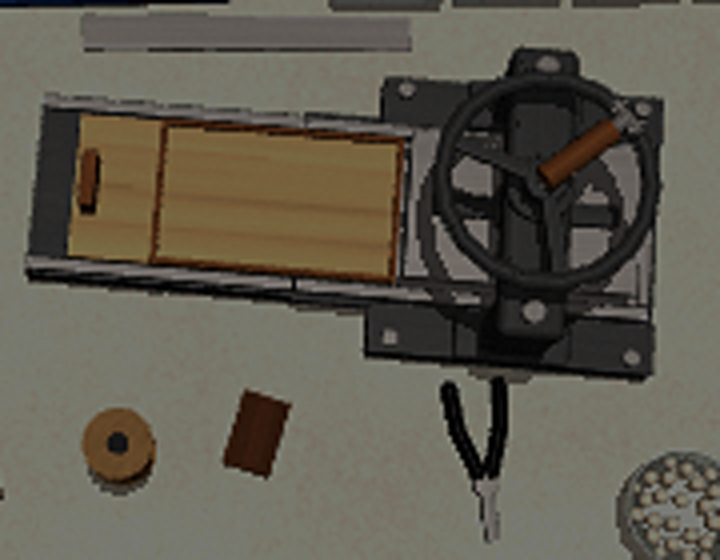

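The oblong's side ratio of 1.6 in the crop makes it lid_long. The press axis is at about (0.609,-0.210) and its y direction at 84.1°. I refine the lids by colour.

```bash
cat >> m.py <<'E'
def lid(p,seed,rad=13,z=.016):
    im=p["pixels"].astype(int); c,rw=seed
    m=((im[...,0]-im[...,2])>18)&(im.sum(-1)<170)
    mm=np.zeros_like(m); mm[rw-rad:rw+rad+1,c-rad:c+rad+1]=m[rw-rad:rw+rad+1,c-rad:c+rad+1]
    n,l,st,ce=cv2.connectedComponentsWithStats(mm.astype(np.uint8)); k=1+np.argmax(st[1:,4])
    v,u=np.nonzero(l==k); P=np.array([world(p,a,b,z)[:2] for a,b in zip(u,v)])*1000
    C=P.mean(0);w,V=np.linalg.eigh(np.cov(P.T)); 
    return C.round(1),"eqsides",np.sqrt(12*w).round(1),"longang",round(np.degrees(np.arctan2(V[1,1],V[0,1])),1),cv2.minAreaRect(P.astype(np.float32))
E
python3 - <<'E'
from m import *
import pickle
p=pickle.load(open("top0.pkl","rb"))
for s in[(200,249),(274,238)]: print(lid(p,s))
a=np.radians(70.5)
go((.43,-.30,.2),ydir=(np.cos(a),np.sin(a)))
E
```

```text
(array([397.2, 275.6]), 'eqsides', array([53.7, 54.1]), 'longang', np.float64(-148.2), ((397.0849609375, 275.3847351074219), (53.942874908447266, 53.40174102783203), 14.72653579711914))
(array([429.2,  22. ]), 'eqsides', array([41.9, 66.9]), 'longang', np.float64(161.1), ((429.3880310058594, 21.74374008178711), (41.62392807006836, 66.05865478515625), 70.55680847167969))
turn [0.   0.   7.61]
shift [11.16 -7.39  1.04] pos [ 0.166  -0.6026  0.2313] R [[0.964, 0.266, -0.0], [0.266, -0.964, -0.0], [-0.0, 0.0, -1.0]] t 1.55
```

```bash
python3 -m crank '[{"turn":[0,0,0],"xyz":[1,-0.67,0],"hand":-1},{"turn":[0,0,0],"xyz":[1,-0.67,0],"hand":-1},{"turn":[0,0,0],"xyz":[1,-0.67,0],"hand":-1},{"turn":[0,0,0],"xyz":[1,-0.67,0],"hand":-1},{"turn":[0,0,0],"xyz":[1,-0.67,0],"hand":-1},{"turn":[0,0,0],"xyz":[1,-0.67,0],"hand":-1},{"turn":[0,0,0],"xyz":[1,-0.67,0],"hand":-1},{"turn":[0,0,0],"xyz":[1,-0.67,0],"hand":-1},{"turn":[0,0,0],"xyz":[1,-0.67,0],"hand":-1},{"turn":[0,0,0],"xyz":[1,-0.67,0],"hand":-1},{"turn":[0,0,0],"xyz":[1,-0.67,0],"hand":-1},{"turn":[0,0,0.95],"xyz":[0,0,0],"hand":-1},{"turn":[0,0,0.95],"xyz":[0,0,0],"hand":-1},{"turn":[0,0,0.95],"xyz":[0,0,0],"hand":-1},{"turn":[0,0,0.95],"xyz":[0,0,0],"hand":-1},{"turn":[0,0,0.95],"xyz":[0,0,0],"hand":-1},{"turn":[0,0,0.95],"xyz":[0,0,0],"hand":-1},{"turn":[0,0,0.95],"xyz":[0,0,0],"hand":-1},{"turn":[0,0,0.95],"xyz":[0,0,0],"hand":-1}]'; python3 -c "
from h import *
a=np.radians(71)
go((.429,.022,.1),ydir=(np.cos(a),np.sin(a)));print(readout.get_state()['qpos'])"
```

```text
t: 3.92
tool_pos: [0.4254, -0.3018, 0.2314]
tool_rot: [0.0, 0.985, -0.17, 0.0]
wrist_force: [-0.5, 0.1, 0.1]
grip_width: 0.999
grasp_force: 0.0
turn [-0.   -0.   -0.13]
shift [ -3.5  -10.21   4.38] pos [ 0.4254 -0.3018  0.2314] R [[0.942, -0.335, 0.0], [-0.335, -0.942, -0.0], [0.0, -0.0, -1.0]] t 3.925
[ 0.51799286  0.35746591 -0.01894129  1.87070469  0.00833341  0.91336648
 -1.41731646]
```

```bash
python3 -m crank '[{"turn":[0,0,-0.13],"xyz":[-0.35,-1,0],"hand":-1},{"turn":[0,0,0],"xyz":[-0.35,-1,0.2],"hand":-1},{"turn":[0,0,0],"xyz":[-0.35,-1,0.3],"hand":-1},{"turn":[0,0,0],"xyz":[-0.35,-1,0.4],"hand":-1},{"turn":[0,0,0],"xyz":[-0.35,-1,0.4],"hand":-1},{"turn":[0,0,0],"xyz":[-0.35,-1,0.4],"hand":-1},{"turn":[0,0,0],"xyz":[-0.35,-1,0.4],"hand":-1},{"turn":[0,0,0],"xyz":[-0.35,-1,0.4],"hand":-1},{"turn":[0,0,0],"xyz":[-0.35,-1,0.5],"hand":-1},{"turn":[0,0,0],"xyz":[-0.35,-1,0.5],"hand":-1},{"turn":[0,0,0],"xyz":[0,-0.2,0.9],"hand":-1},{"turn":[0,0,0],"xyz":[0,0,0],"hand":-1}]'; python3 -c "
from h import *
from m import lid
p=imaging.grab_frame('side'); save(p,'s1',(180,130,340,290),3.5)
p=imaging.grab_frame('top'); print([(round(a['p'],2),np.round(a['location'])) for k in ('lid_square','lid_long') for a in imaging.find_in(k,p)])
a=np.radians(71)
go((.429,.022,.003),ydir=(np.cos(a),np.sin(a)));print(readout.get_state()['qpos'])"
```

```text
t: 5.42
tool_pos: [0.4244, 0.0221, 0.0984]
tool_rot: [0.0, 0.987, -0.163, -0.001]
wrist_force: [0.0, -0.6, -0.2]
grip_width: 1.003
grasp_force: 0.0
[(0.62, array([200., 252.]))]
turn [-0.01 -0.01  0.02]
shift [ 0.09 -0.06  3.24] pos [0.4256 0.0212 0.1002] R [[0.946, -0.324, 0.001], [-0.324, -0.946, 0.0], [0.001, -0.0, -1.0]] t 5.625
[-0.09107868  0.43861508 -0.12281334  2.21163683  0.11010704  0.49557117
 -2.19995049]
```

View pics/s1.png

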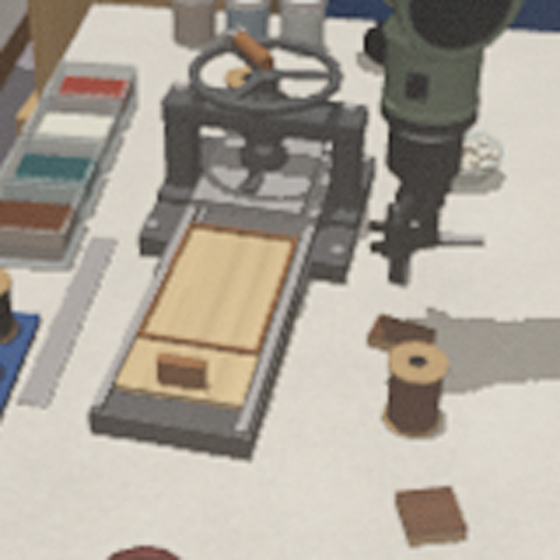

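The side view shows the gripper hanging over the oblong lid at crop (402,331), the spool at (417,380), and the square lid at (430,515) undisturbed. I descend.

```bash
python3 -m crank '[{"turn":[0,0,0],"xyz":[0.09,-0.06,0.8],"hand":-1},{"turn":[0,0,0],"xyz":[0,0,0.8],"hand":-1},{"turn":[0,0,0],"xyz":[0,0,0.7],"hand":-1},{"turn":[0,0,0],"xyz":[0,0,0.5],"hand":-1},{"turn":[0,0,0],"xyz":[0,0,0.44],"hand":-1},{"turn":[0,0,0],"xyz":[0,0,0],"hand":-0.2},{"turn":[0,0,0],"xyz":[0,0,0],"hand":0.2},{"turn":[0,0,0],"xyz":[0,0,0],"hand":1},{"turn":[0,0,0],"xyz":[0,0,0],"hand":1},{"turn":[0,0,0],"xyz":[0,0,0],"hand":1},{"turn":[0,0,0],"xyz":[0,0,0],"hand":1}]'; python3 -c "
from h import *
p=imaging.grab_frame('side');print(pix(p,(.429,.022,.016)))"
```

```text
t: 7.0
tool_pos: [0.4287, 0.0225, 0.003]
tool_rot: [-0.0, 0.987, -0.164, 0.001]
wrist_force: [-1.8, -0.9, 14.6]
grip_width: 0.472
grasp_force: 59.2
(np.float64(294.1126006293688), np.float64(224.2016718327919))
```

```bash
python3 -m crank '[{"turn":[0,0,0],"xyz":[0,0,-0.5],"hand":1},{"turn":[0,0,0],"xyz":[0,0,-1],"hand":1},{"turn":[0,0,0],"xyz":[0,0,-1],"hand":1},{"turn":[0,0,0],"xyz":[0,0,-1],"hand":1},{"turn":[0,0,0],"xyz":[0,0,-0.3],"hand":1}]'; python3 -c "
from h import *
go((.6253,-.0485,.11),ydir=(.102,.995))"
```

```text
t: 7.68
tool_pos: [0.429, 0.0225, 0.1185]
tool_rot: [-0.0, 0.986, -0.164, 0.002]
wrist_force: [0.3, -0.1, -0.6]
grip_width: 0.474
grasp_force: 61.8
turn [-0.01 -0.04 -2.84]
shift [6.96 0.13 0.3 ] pos [0.429  0.0225 0.1185] R [[0.946, -0.323, 0.003], [-0.323, -0.946, 0.0], [0.003, -0.001, -1.0]] t 7.675
```

```bash
python3 -m crank '[{"turn":[0,0,0],"xyz":[0.99,0.02,0],"hand":1},{"turn":[0,0,0],"xyz":[0.99,0.02,0],"hand":1},{"turn":[0,0,0],"xyz":[0.99,0.02,0],"hand":1},{"turn":[0,0,0],"xyz":[0.99,0.02,0],"hand":1},{"turn":[0,0,0],"xyz":[0.99,0.02,0],"hand":1},{"turn":[0,0,0],"xyz":[0.99,0.02,0],"hand":1},{"turn":[0,0,0],"xyz":[0.99,0.02,0],"hand":1},{"turn":[0,0,-0.95],"xyz":[0,0,0],"hand":1},{"turn":[0,0,-0.95],"xyz":[0,0,0],"hand":1},{"turn":[0,0,-0.95],"xyz":[0,0,0],"hand":1},{"turn":[0,0,0],"xyz":[0,0,0],"hand":1}]'; python3 -c "
from h import *
p=imaging.grab_frame('side'); save(p,'s2',(180,120,340,280),3.5)
go((.6253,-.0485,.0445),ydir=(.102,.995))"
```

```text
t: 9.05
tool_pos: [0.6234, -0.0487, 0.1159]
tool_rot: [-0.0, 0.999, -0.051, -0.0]
wrist_force: [0.0, -0.1, -1.1]
grip_width: 0.476
grasp_force: 66.1
turn [-0.    0.01 -0.01]
shift [ 0.06 -0.01  2.38] pos [ 0.6234 -0.0486  0.116 ] R [[0.995, -0.102, -0.001], [-0.102, -0.995, 0.0], [-0.001, -0.0, -1.0]] t 9.1
```

View pics/s2.png

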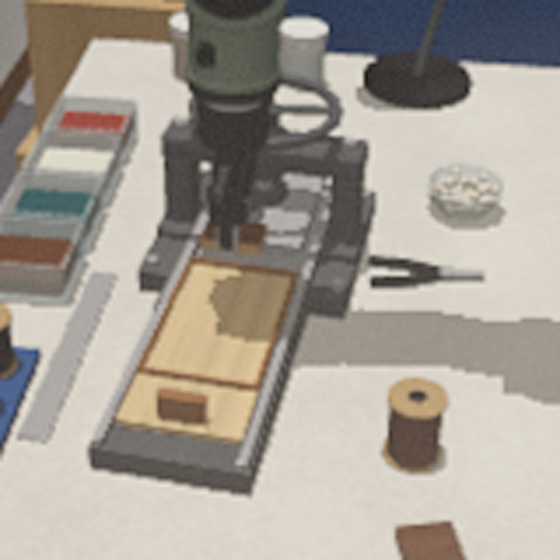

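The lid is held, its long side across the board, over the board's inner half. I place it.

```bash
python3 -m crank '[{"turn":[0,0,0],"xyz":[0.06,0,0.8],"hand":1},{"turn":[0,0,0],"xyz":[0,0,0.7],"hand":1},{"turn":[0,0,0],"xyz":[0,0,0.5],"hand":1},{"turn":[0,0,0],"xyz":[0,0,0.4],"hand":1},{"turn":[0,0,0],"xyz":[0,0,0],"hand":1},{"turn":[0,0,0],"xyz":[0,0,0],"hand":0},{"turn":[0,0,0],"xyz":[0,0,0],"hand":-0.3},{"turn":[0,0,0],"xyz":[0,0,0],"hand":-0.3},{"turn":[0,0,0],"xyz":[0,0,-0.3],"hand":-0.3},{"turn":[0,0,0],"xyz":[0,0,-0.8],"hand":-0.3},{"turn":[0,0,0],"xyz":[0,0,-1],"hand":-0.5},{"turn":[0,0,0],"xyz":[0,0,-1],"hand":-1}]'; python3 -c "
from h import *
a=np.radians(-74.9)
go((.397,.2755,.12),ydir=(np.cos(a),np.sin(a)))"
```

```text
t: 10.6
tool_pos: [0.6255, -0.0486, 0.1387]
tool_rot: [-0.0, 0.999, -0.05, 0.0]
wrist_force: [-0.6, 3.7, -0.4]
grip_width: 0.937
grasp_force: 2.7
turn [-0.   -0.   -4.55]
shift [-8.67 -9.98  0.62] pos [ 0.6255 -0.0486  0.1387] R [[0.995, -0.101, 0.0], [-0.101, -0.995, 0.0], [0.0, -0.0, -1.0]] t 10.6
```

```bash
python3 -m crank '[{"turn":[0,0,0],"xyz":[-0.87,-1,0],"hand":-1},{"turn":[0,0,0],"xyz":[-0.87,-1,0],"hand":-1},{"turn":[0,0,0],"xyz":[-0.87,-1,0],"hand":-1},{"turn":[0,0,0],"xyz":[-0.87,-1,0],"hand":-1},{"turn":[0,0,0],"xyz":[-0.87,-1,0],"hand":-1},{"turn":[0,0,0],"xyz":[-0.87,-1,0],"hand":-1},{"turn":[0,0,0],"xyz":[-0.87,-1,0],"hand":-1},{"turn":[0,0,0],"xyz":[-0.87,-1,0],"hand":-1},{"turn":[0,0,0],"xyz":[-0.87,-1,0],"hand":-1},{"turn":[0,0,0],"xyz":[-0.87,-1,0],"hand":-1},{"turn":[0,0,-0.91],"xyz":[0,0,0],"hand":-1},{"turn":[0,0,-0.91],"xyz":[0,0,0],"hand":-1},{"turn":[0,0,-0.91],"xyz":[0,0,0],"hand":-1},{"turn":[0,0,-0.91],"xyz":[0,0,0],"hand":-1},{"turn":[0,0,-0.91],"xyz":[0,0,0],"hand":-1},{"turn":[0,0,0],"xyz":[0,0,0],"hand":-1}]'; python3 - <<'E'
from m import *
p=imaging.grab_frame('top'); save(p,'t3',(170,130,390,285),3.5)
for k in ('lid_square','lid_long'): print(k,[(round(a['p'],2),np.round(a['location'])) for a in imaging.find_in(k,p)])
q=imaging.grab_frame('side')
for k in ('lid_square','lid_long'): print(k,[(round(a['p'],2),np.round(a['location'])) for a in imaging.find_in(k,q)])
print(pix(q,(.397,.2755,.016)))
a=np.radians(-74.9)
go((.397,.2755,.004),ydir=(np.cos(a),np.sin(a)))
E
```

```text
t: 12.6
tool_pos: [0.3962, 0.2761, 0.1376]
tool_rot: [-0.0, 0.991, 0.131, 0.0]
wrist_force: [-0.7, -0.7, 0.3]
grip_width: 0.998
grasp_force: 0.0
lid_square []
lid_long [(0.66, array([291., 180.])), (0.59, array([133., 200.]))]
lid_square [(0.53, array([302., 281.]))]
lid_long [(0.48, array([244., 201.]))]
(np.float64(302.3416026411633), np.float64(274.6439925832808))
turn [-0.   -0.   -0.01]
shift [0.03 0.03 4.44] pos [0.396  0.2761 0.1372] R [[0.966, 0.26, 0.0], [0.26, -0.966, 0.0], [0.0, -0.0, -1.0]] t 12.9
```

View pics/t3.png

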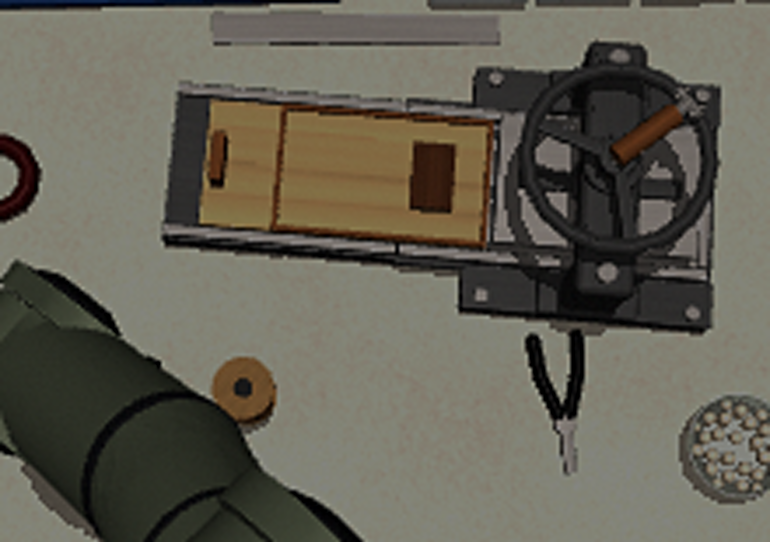

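The long lid lies flat and square at crop (433,177), inside the strips. The side camera shows the square lid unchanged at (302,281). Next I pick it.

```bash
python3 -m crank '[{"turn":[0,0,0],"xyz":[0.03,0.03,1],"hand":-1},{"turn":[0,0,0],"xyz":[0,0,1],"hand":-1},{"turn":[0,0,0],"xyz":[0,0,1],"hand":-1},{"turn":[0,0,0],"xyz":[0,0,0.8],"hand":-1},{"turn":[0,0,0],"xyz":[0,0,0.64],"hand":-1},{"turn":[0,0,0],"xyz":[0,0,0],"hand":-0.6},{"turn":[0,0,0],"xyz":[0,0,0],"hand":1},{"turn":[0,0,0],"xyz":[0,0,0],"hand":1},{"turn":[0,0,0],"xyz":[0,0,0],"hand":1},{"turn":[0,0,0],"xyz":[0,0,0],"hand":1},{"turn":[0,0,0],"xyz":[0,0,-0.5],"hand":1},{"turn":[0,0,0],"xyz":[0,0,-1],"hand":1},{"turn":[0,0,0],"xyz":[0,0,-1],"hand":1},{"turn":[0,0,0],"xyz":[0,0,-1],"hand":1},{"turn":[0,0,0],"xyz":[0,0,-0.4],"hand":1}]'; python3 -c "
from h import *
go((.6345,.0411,.1),ydir=(.102,.995))"
```

```text
t: 14.78
tool_pos: [0.3978, 0.2757, 0.1234]
tool_rot: [-0.001, 0.991, 0.131, 0.001]
wrist_force: [0.7, 0.4, -1.1]
grip_width: 0.61
grasp_force: 63.0
turn [-0.02 -0.03  4.56]
shift [5.58 9.6  0.79] pos [0.3978 0.2757 0.1234] R [[0.966, 0.26, 0.003], [0.26, -0.966, 0.002], [0.003, -0.001, -1.0]] t 14.775
```

```bash
python3 -m crank '[{"turn":[0,0,0],"xyz":[0.56,0.96,0],"hand":1},{"turn":[0,0,0],"xyz":[0.56,0.96,0],"hand":1},{"turn":[0,0,0],"xyz":[0.56,0.96,0],"hand":1},{"turn":[0,0,0],"xyz":[0.56,0.96,0],"hand":1},{"turn":[0,0,0],"xyz":[0.56,0.96,0],"hand":1},{"turn":[0,0,0],"xyz":[0.56,0.96,0],"hand":1},{"turn":[0,0,0],"xyz":[0.56,0.96,0],"hand":1},{"turn":[0,0,0],"xyz":[0.56,0.96,0],"hand":1},{"turn":[0,0,0],"xyz":[0.56,0.96,0],"hand":1},{"turn":[0,0,0],"xyz":[0.56,0.96,0],"hand":1},{"turn":[0,0,0.91],"xyz":[0,0,0],"hand":1},{"turn":[0,0,0.91],"xyz":[0,0,0],"hand":1},{"turn":[0,0,0.91],"xyz":[0,0,0],"hand":1},{"turn":[0,0,0.91],"xyz":[0,0,0],"hand":1},{"turn":[0,0,0.91],"xyz":[0,0,0],"hand":1},{"turn":[0,0,0],"xyz":[0,0,0],"hand":1}]'; python3 -c "
from h import *
go((.6345,.0411,.0455),ydir=(.102,.995))"
```

```text
t: 16.77
tool_pos: [0.6341, 0.041, 0.121]
tool_rot: [0.0, 0.999, -0.05, -0.0]
wrist_force: [-0.7, -0.2, -0.7]
grip_width: 0.608
grasp_force: 63.0
turn [0.   0.   0.02]
shift [ 0.01 -0.    2.52] pos [0.6341 0.041  0.121 ] R [[0.995, -0.1, -0.0], [-0.1, -0.995, -0.0], [-0.0, 0.0, -1.0]] t 16.775
```

```bash
python3 -m crank '[{"turn":[0,0,0],"xyz":[0,0,0.9],"hand":1},{"turn":[0,0,0],"xyz":[0,0,0.7],"hand":1},{"turn":[0,0,0],"xyz":[0,0,0.5],"hand":1},{"turn":[0,0,0],"xyz":[0,0,0.42],"hand":1},{"turn":[0,0,0],"xyz":[0,0,0],"hand":1},{"turn":[0,0,0],"xyz":[0,0,0],"hand":-0.3},{"turn":[0,0,0],"xyz":[0,0,0],"hand":-0.6},{"turn":[0,0,0],"xyz":[0,0,0],"hand":-0.6},{"turn":[0,0,0],"xyz":[0,0,-0.3],"hand":-0.6},{"turn":[0,0,0],"xyz":[0,0,-0.8],"hand":-0.6},{"turn":[0,0,0],"xyz":[0,-1,-1],"hand":-0.6},{"turn":[0,0,0],"xyz":[0,-1,-1],"hand":-0.3},{"turn":[0,0,0],"xyz":[0,-1,-0.2],"hand":0},{"turn":[0,0,0],"xyz":[0,-1,0],"hand":0},{"turn":[0,0,0],"xyz":[0,0,0],"hand":0}]'; python3 - <<'E'
from h import *
p=imaging.grab_frame('side'); save(p,'s4',(180,120,340,280),3.5)
q=imaging.grab_frame('top')
W=cloud(q)
im=q["pixels"].astype(int); u=np.array([.102,.9948]);x=np.array([.9948,-.102])
bm=np.array([.6302,-.0007])
L=np.stack([(W[...,:2]-bm)@x,(W[...,:2]-bm)@u],-1)*1000
m=((im[...,0]-im[...,2])>10)&(im.sum(-1)<190)&(abs(W[...,2]-.056)<.006)&(abs(L[...,0])<60)&(abs(L[...,1])<100)
n,l,st,ce=cv2.connectedComponentsWithStats(m.astype(np.uint8))
for k in range(1,n):
    if st[k,4]>20: print(st[k,4],L[l==k].mean(0).round(1),L[l==k].min(0).round(),L[l==k].max(0).round())
m=(W[...,2]>.064)&(W[...,2]<.08)&(abs(L[...,0])<40)&(abs(L[...,1]-165)<30);print(m.sum(),W[m].mean(0))
go((.6470,.1634,.0455),ydir=(.102,.995))
E
```

```text
t: 18.65
tool_pos: [0.6461, 0.1634, 0.145]
tool_rot: [-0.001, 0.999, -0.049, 0.0]
wrist_force: [-0.3, 0.3, 0.1]
grip_width: 0.498
grasp_force: 0.0
81 [ 9.5 27.7] [-26.  14.] [27. 52.]
203 [  0.1 -49.1] [-33. -70.] [ 35. -28.]
0 [nan nan nan]
turn [ 0.   -0.    0.02]
shift [ 0.01 -0.11  3.31] pos [0.6463 0.1602 0.1447] R [[0.995, -0.1, 0.0], [-0.1, -0.995, -0.0], [0.0, 0.0, -1.0]] t 18.75<stdin>:12: RuntimeWarning: Mean of empty slice.
  ret = um.true_divide(
```

View pics/s4.png

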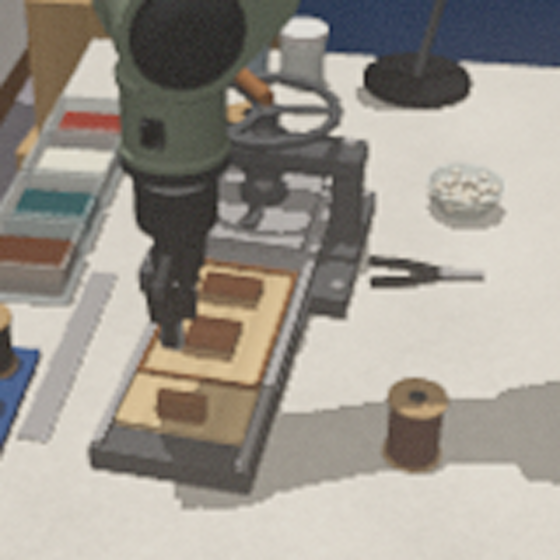

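Both lids lie flat on the board, at crop (232,290) and (215,338). The gripper is above the grip block. Now I grip it and push.

```bash
python3 -m crank '[{"turn":[0,0,0.02],"xyz":[0,-0.11,0.9],"hand":0},{"turn":[0,0,0],"xyz":[0,0,0.9],"hand":0},{"turn":[0,0,0],"xyz":[0,0,0.8],"hand":0},{"turn":[0,0,0],"xyz":[0,0,0.66],"hand":0},{"turn":[0,0,0],"xyz":[0,0,0],"hand":0.6},{"turn":[0,0,0],"xyz":[0,0,0],"hand":1},{"turn":[0,0,0],"xyz":[0,0,0],"hand":1},{"turn":[0,0,0],"xyz":[0,0,0],"hand":1},{"turn":[0,0,0],"xyz":[0,0.2,0],"hand":1},{"turn":[0,0,0],"xyz":[0,0.4,0],"hand":1},{"turn":[0,0,0],"xyz":[0,0.5,0],"hand":1},{"turn":[0,0,0],"xyz":[0,0.5,0],"hand":1},{"turn":[0,0,0],"xyz":[0,0.5,0],"hand":1},{"turn":[0,0,0],"xyz":[0,0.5,0],"hand":1},{"turn":[0,0,0],"xyz":[0,0.4,0],"hand":1}]'; python3 -c "
from h import *
go((.6258,-.0460,.047),ydir=(.102,.995))"
```

```text
t: 20.62
tool_pos: [0.6379, 0.0743, 0.0471]
tool_rot: [-0.001, 0.999, -0.051, 0.001]
wrist_force: [1.7, 6.0, 4.3]
grip_width: 0.149
grasp_force: 60.4
turn [-0.02 -0.02 -0.  ]
shift [ 0.01  4.03 -0.  ] pos [0.6379 0.0743 0.0471] R [[0.995, -0.102, 0.001], [-0.102, -0.995, 0.001], [0.001, -0.001, -1.0]] t 20.625
```

```bash
python3 -m crank '[{"turn":[0,0,0],"xyz":[0,0.5,0],"hand":1},{"turn":[0,0,0],"xyz":[0,0.5,0],"hand":1},{"turn":[0,0,0],"xyz":[0,0.5,0],"hand":1},{"turn":[0,0,0],"xyz":[0,0.5,0],"hand":1},{"turn":[0,0,0],"xyz":[0,0.5,0],"hand":1},{"turn":[0,0,0],"xyz":[0,0.5,0],"hand":1},{"turn":[0,0,0],"xyz":[0,0.4,0],"hand":1},{"turn":[0,0,0],"xyz":[0,0.3,0],"hand":1},{"turn":[0,0,0],"xyz":[0,0.1,0],"hand":1},{"turn":[0,0,0],"xyz":[0,0,0],"hand":1}]'; python3 -c "
from h import *
go((.6258,-.0460,.047),ydir=(.102,.995))"
```

```text
t: 21.88
tool_pos: [0.626, -0.0395, 0.0468]
tool_rot: [0.0, 0.999, -0.051, 0.0]
wrist_force: [-0.2, 0.6, 6.2]
grip_width: 0.156
grasp_force: 60.8
turn [ 0.   -0.01 -0.01]
shift [ 0.01  0.22 -0.01] pos [ 0.626  -0.0395  0.0468] R [[0.995, -0.103, 0.001], [-0.103, -0.995, -0.0], [0.001, 0.0, -1.0]] t 21.875
```

Nearly home; I feel for the stop in small steps.

```bash
python3 -m crank '[{"turn":[0,0,0],"xyz":[0,0.1,0],"hand":1},{"turn":[0,0,0],"xyz":[0,0.1,0],"hand":1},{"turn":[0,0,0],"xyz":[0,0.05,0],"hand":1},{"turn":[0,0,0],"xyz":[0,0,0],"hand":1}]';python3 -m crank '[{"turn":[0,0,0],"xyz":[0,0.05,0],"hand":1},{"turn":[0,0,0],"xyz":[0,0.05,0],"hand":1},{"turn":[0,0,0],"xyz":[0,0,0],"hand":1}]'
```

```text
t: 22.38
tool_pos: [0.6255, -0.0456, 0.0469]
tool_rot: [-0.0, 0.999, -0.051, 0.0]
wrist_force: [1.0, 7.1, 5.5]
grip_width: 0.148
grasp_force: 60.7
t: 22.75
tool_pos: [0.6257, -0.0458, 0.0469]
tool_rot: [-0.002, 0.999, -0.05, 0.001]
wrist_force: [2.6, 19.3, 2.4]
grip_width: 0.154
grasp_force: 60.7
```

```bash
python3 -m crank '[{"turn":[0,0,0],"xyz":[0,-0.08,0],"hand":1},{"turn":[0,0,0],"xyz":[0,0,0],"hand":0.2},{"turn":[0,0,0],"xyz":[0,0,0],"hand":0.2},{"turn":[0,0,0],"xyz":[0,0,0],"hand":0.2},{"turn":[0,0,0],"xyz":[0,0,-0.5],"hand":0.2},{"turn":[0,0,0],"xyz":[0,0,-1],"hand":0.2},{"turn":[0,0,0],"xyz":[0,-1,-1],"hand":0.2},{"turn":[0,0,0],"xyz":[0,-1,-1],"hand":0.2},{"turn":[0,0,0],"xyz":[0,-1,-1],"hand":0.2},{"turn":[0,0,0],"xyz":[-1,-1,-1],"hand":0.2},{"turn":[0,0,0],"xyz":[-1,0,-1],"hand":0.2},{"turn":[0,0,0],"xyz":[-1,0,-1],"hand":0.2},{"turn":[0,0,0],"xyz":[0,0,0],"hand":0.2}]'; python3 - <<'E'
from h import *
p=imaging.grab_frame('top');W=cloud(p)
save(p,'t5',(250,120,400,232),5)
m=(W[...,2]>.064)&(W[...,2]<.08)&(abs(W[...,0]-.63)<.03)&(abs(W[...,1]+.046)<.03);print('grip',m.sum(),W[m].mean(0))
B=(W[...,0]>.45)&(W[...,0]<.8)&(W[...,1]<-.1)&(W[...,1]>-.4)
m=B&(W[...,2]>.195)&(W[...,2]<.21)
P=(W[m][:,:2]*1000).astype(np.float32); print('rim',cv2.minEnclosingCircle(P))
im=p['pixels'].astype(int)
m=B&(W[...,2]>.2)&(W[...,2]<.24)&((im[...,0]-im[...,2])>30)
P=W[m];print('handle sleeve',m.sum(),P.mean(0),cv2.minAreaRect((P[:,:2]*1000).astype(np.float32)))
s=imaging.grab_frame('side')
for q in(p,s):
  for k in('handle_pivot','handle_end'): print(k,[(round(a['p'],2),np.round(a['location']),world(q,*a['location'])) for a in imaging.find_in(k,q)[:2]])
save(s,'s5',(200,110,320,210),6); go((.609,-.21,.3)); print(readout.get_state()['qpos'])
E
```

```text
t: 24.38
tool_pos: [0.5473, 0.0817, 0.275]
tool_rot: [-0.0, 0.999, -0.051, 0.002]
wrist_force: [0.9, -0.1, 0.2]
grip_width: 0.403
grasp_force: 0.0
grip 48 [ 0.62718947 -0.04648828  0.07045442]
rim ((609.1713256835938, -209.5651397705078), 91.2955093383789)
handle sleeve 135 [ 0.62505986 -0.23448374  0.21918127] ((625.36962890625, -234.80039978027344), (19.560110092163086, 71.34202575683594), 34.09895324707031)
handle_pivot [(0.71, array([357., 168.]), array([ 0.62538816, -0.24180695,  0.21783987])), (0.56, array([337., 186.]), array([ 0.57867623, -0.18564554,  0.15728106]))]
handle_end [(0.5, array([355., 168.]), array([ 0.62483369, -0.235958  ,  0.22042315]))]
handle_pivot [(0.52, array([251., 146.]), array([ 0.62602965, -0.22661059,  0.20955661]))]
handle_end []
shift [ 3.02  9.44 -0.98] pos [0.5479 0.081  0.2707] R [[0.995, -0.103, -0.001], [-0.103, -0.995, -0.0], [-0.001, 0.0, -1.0]] t 24.675
[-0.1175078   0.37187724 -0.18117735  1.73599081  0.07570306  1.04179962
 -1.99854756]
```

View pics/t5.png

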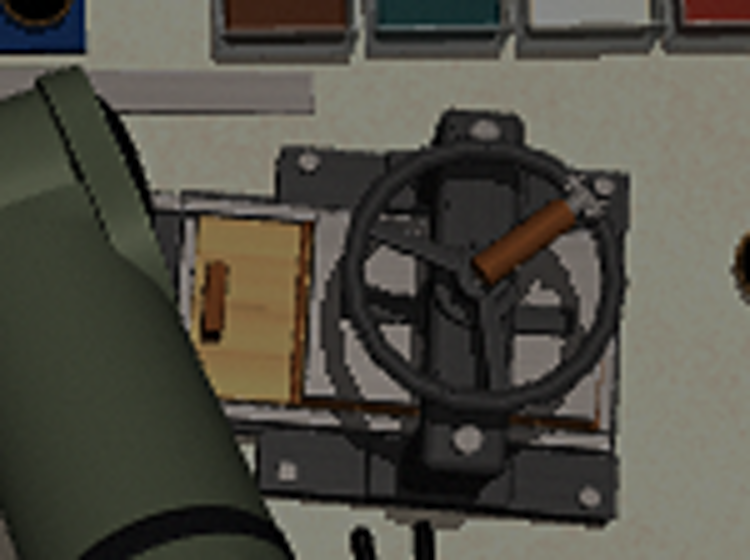

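The wheel's rim circle fits at (0.609,-0.2096) with r=91 mm. The handle lies folded with its pivot towards the upper right, its end at crop (480,270) and its sleeve axis at -56.3° in world. The board is home, with the grip 164 mm from the axis. I turn the tool to straddle the sleeve.

```bash
T='x'; python3 -m crank '[{"turn":[0,0,-1],"xyz":[0,0,0],"hand":0},{"turn":[0,0,-1],"xyz":[0,0,0],"hand":0},{"turn":[0,0,-1],"xyz":[0,0,0],"hand":0},{"turn":[0,0,-1],"xyz":[0,0,0],"hand":0},{"turn":[0,0,-1],"xyz":[0,0,0],"hand":0},{"turn":[0,0,-1],"xyz":[0,0,0],"hand":0},{"turn":[0,0,-1],"xyz":[0,0,0],"hand":0},{"turn":[0,0,-1],"xyz":[0,0,0],"hand":0},{"turn":[0,0,-1],"xyz":[0,0,0],"hand":0},{"turn":[0,0,-1],"xyz":[0,0,0],"hand":0},{"turn":[0,0,-1],"xyz":[0,0,0],"hand":0},{"turn":[0,0,-1],"xyz":[0,0,0],"hand":0},{"turn":[0,0,-1],"xyz":[0,0,0],"hand":0},{"turn":[0,0,-1],"xyz":[0,0,0],"hand":0},{"turn":[0,0,-1],"xyz":[0,0,0],"hand":0},{"turn":[0,0,-1],"xyz":[0,0,0],"hand":0},{"turn":[0,0,-1],"xyz":[0,0,0],"hand":0},{"turn":[0,0,-1],"xyz":[0,0,0],"hand":0},{"turn":[0,0,-1],"xyz":[0,0,0],"hand":0},{"turn":[0,0,-1],"xyz":[0,0,0],"hand":0}]'; python3 -m crank '[{"turn":[0,0,-1],"xyz":[0,0,0],"hand":0},{"turn":[0,0,-1],"xyz":[0,0,0],"hand":0},{"turn":[0,0,-1],"xyz":[0,0,0],"hand":0},{"turn":[0,0,-1],"xyz":[0,0,0],"hand":0},{"turn":[0,0,-1],"xyz":[0,0,0],"hand":0},{"turn":[0,0,-1],"xyz":[0,0,0],"hand":0},{"turn":[0,0,-1],"xyz":[0,0,0],"hand":0},{"turn":[0,0,-1],"xyz":[0,0,0],"hand":0},{"turn":[0,0,-0.3],"xyz":[0,0,0],"hand":0}]' >/dev/null; python3 -c "
from h import *
go((.6179,-.2229,.27),ydir=(.832,.555));print(readout.get_state()['qpos'])"
```

```text
t: 27.18
tool_pos: [0.5478, 0.0812, 0.2708]
tool_rot: [-0.001, 0.732, 0.682, -0.0]
wrist_force: [0.2, -0.4, -0.2]
grip_width: 0.499
grasp_force: 0.0
turn [-0.01 -0.01  0.04]
shift [-9.72 -3.71  0.02] pos [0.5478 0.0811 0.2709] R [[-0.557, 0.83, -0.001], [0.83, 0.557, 0.0], [0.001, -0.001, -1.0]] t 28.3
[ 0.23058551  0.43063946 -0.66036505  1.71807258  0.29146048  1.09419516
  0.07008057]
```

```bash
python3 -m crank '[{"turn":[0,0,0],"xyz":[-0.97,-0.37,0],"hand":0},{"turn":[0,0,0],"xyz":[-0.97,-0.37,0],"hand":0},{"turn":[0,0,0],"xyz":[-0.97,-0.37,0],"hand":0},{"turn":[0,0,0],"xyz":[-0.97,-0.37,0],"hand":0},{"turn":[0,0,0],"xyz":[-0.97,-0.37,0],"hand":0},{"turn":[0,0,0],"xyz":[-0.97,-0.37,0],"hand":0},{"turn":[0,0,0],"xyz":[-0.97,-0.37,0],"hand":0},{"turn":[0,0,0],"xyz":[-0.97,-0.37,0],"hand":0},{"turn":[0,0,0],"xyz":[-0.97,-0.37,0],"hand":0},{"turn":[0,0,0],"xyz":[-0.97,-0.37,0],"hand":0},{"turn":[0,0,0],"xyz":[0,0,0.5],"hand":0},{"turn":[0,0,0],"xyz":[0,0,0],"hand":0}]'; python3 -c "
from h import *
p=imaging.grab_frame('side'); save(p,'s6',(200,90,320,190),6)
go((.6179,-.2229,.205),ydir=(.832,.555));print(readout.get_state()['qpos'])"
```

```text
t: 29.8
tool_pos: [0.617, -0.2215, 0.2549]
tool_rot: [-0.001, 0.471, 0.882, 0.0]
wrist_force: [-0.4, 1.2, 0.3]
grip_width: 0.5
grasp_force: 0.0
turn [-0.01 -0.02  0.04]
shift [-0.06 -0.02  1.69] pos [ 0.6174 -0.2212  0.2558] R [[-0.557, 0.83, -0.001], [0.83, 0.557, 0.001], [0.002, -0.001, -1.0]] t 29.85
[ 0.60606841  0.60112381 -0.56279916  1.46135557  0.33205634  1.17643173
  0.58543695]
```

View pics/s6.png

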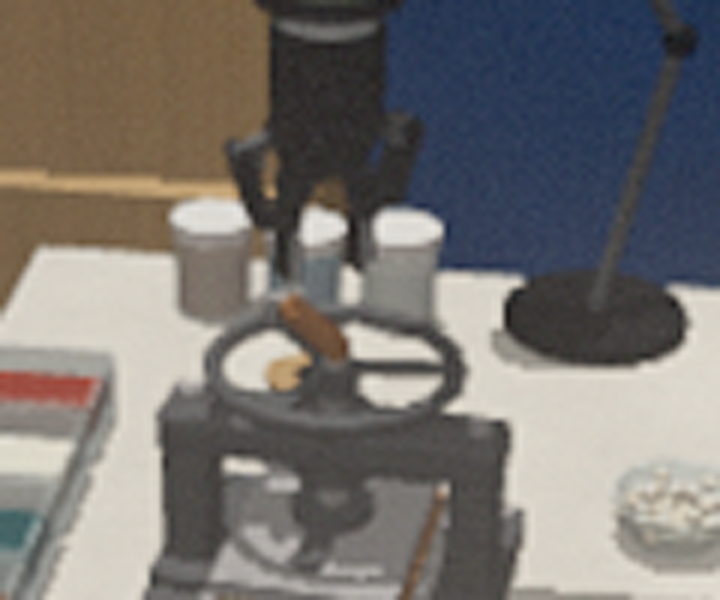

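The open fingers, tips at (285,270) and (350,265), straddle the folded sleeve, which runs (290,300)–(340,355). I descend and grip.

```bash
python3 -m crank '[{"turn":[0,0,0],"xyz":[-0.06,-0.02,0.6],"hand":0},{"turn":[0,0,0],"xyz":[0,0,0.6],"hand":0},{"turn":[0,0,0],"xyz":[0,0,0.45],"hand":0},{"turn":[0,0,0],"xyz":[0,0,0],"hand":0.4},{"turn":[0,0,0],"xyz":[0,0,0],"hand":1},{"turn":[0,0,0],"xyz":[0,0,0],"hand":1},{"turn":[0,0,0],"xyz":[0,0,0],"hand":1},{"turn":[0,0,0],"xyz":[0,0,0],"hand":1}]'; python3 -c "
from h import *
p,R,s=Rt()
d=np.array([.555,-.832,0]);pv=np.array([.6523,-.2745,.212])
off=p-pv; a=-(off@d); print('radius',a,'lat',off@[.832,.555,0])
P0=None
for th in np.radians(np.arange(0,96,7.5)):
    P=-d*a*np.cos(th)+np.array([0,0,a*np.sin(th)])
    if P0 is not None: print(np.round(R.T@(P-P0)/.03,2))
    P0=P
"
```

```text
t: 30.85
tool_pos: [0.6178, -0.2239, 0.2071]
tool_rot: [-0.0, 0.471, 0.882, -0.0]
wrist_force: [-4.9, 1.8, -2.7]
grip_width: 0.232
grasp_force: 58.9
radius 0.06124299422939526 lat -0.0006399820603400115
[-0.02 -0.   -0.27]
[-0.05 -0.   -0.26]
[-0.09 -0.   -0.25]
[-0.12 -0.   -0.24]
[-0.15 -0.   -0.22]
[-0.18 -0.   -0.2 ]
[-0.2  -0.   -0.18]
[-0.22 -0.   -0.15]
[-0.24 -0.   -0.12]
[-0.25 -0.   -0.09]
[-0.26 -0.   -0.05]
[-0.27 -0.   -0.02]
```

```bash
python3 -m crank '[{"turn":[0,0,0],"xyz":[-0.02,0,-0.27],"hand":1},{"turn":[0,0,0],"xyz":[-0.05,0,-0.26],"hand":1},{"turn":[0,0,0],"xyz":[-0.09,0,-0.25],"hand":1},{"turn":[0,0,0],"xyz":[-0.12,0,-0.24],"hand":1},{"turn":[0,0,0],"xyz":[-0.15,0,-0.22],"hand":1},{"turn":[0,0,0],"xyz":[-0.18,0,-0.2],"hand":1}]'; python3 -m crank '[{"turn":[0,0,0],"xyz":[-0.2,0,-0.18],"hand":1},{"turn":[0,0,0],"xyz":[-0.22,0,-0.15],"hand":1},{"turn":[0,0,0],"xyz":[-0.24,0,-0.12],"hand":1},{"turn":[0,0,0],"xyz":[-0.25,0,-0.09],"hand":1},{"turn":[0,0,0],"xyz":[-0.26,0,-0.05],"hand":1},{"turn":[0,0,0],"xyz":[-0.27,0,-0.02],"hand":1},{"turn":[0,0,0],"xyz":[0,0,0],"hand":1}]'; python3 -c "
from h import *
p=imaging.grab_frame('side'); save(p,'s7',(200,90,320,190),6)
go((.6523,-.2745,.269))"
```

```text
t: 31.6
tool_pos: [0.6286, -0.241, 0.2506]
tool_rot: [0.001, 0.471, 0.882, -0.001]
wrist_force: [6.9, -8.6, -15.3]
grip_width: 0.205
grasp_force: 59.7
t: 32.48
tool_pos: [0.6526, -0.2756, 0.2682]
tool_rot: [-0.0, 0.471, 0.882, 0.0]
wrist_force: [1.0, 0.0, 0.5]
grip_width: -0.003
grasp_force: 0.0
shift [ 0.02  0.01 -0.03] pos [ 0.6524 -0.2752  0.2682] R [[-0.557, 0.831, -0.0], [0.831, 0.557, 0.0], [0.0, 0.0, -1.0]] t 32.525
```

View pics/s7.png

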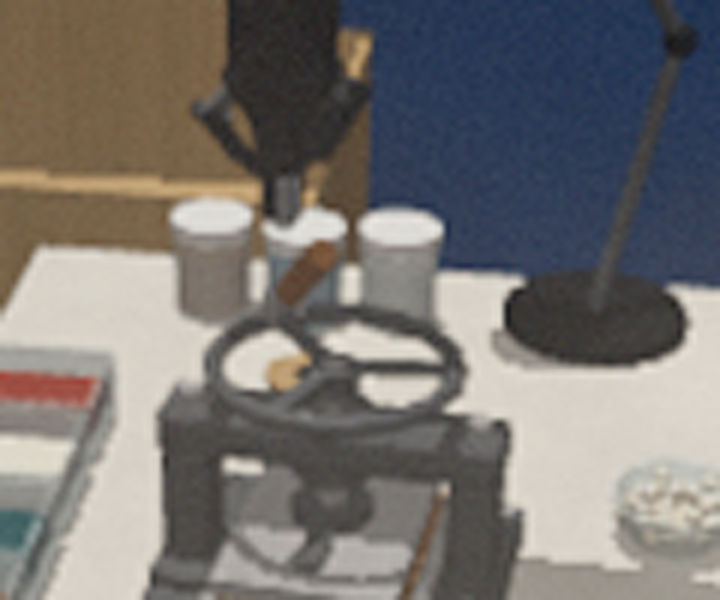

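The sleeve slipped out at about 55°; the handle leans inward, from its foot at crop (280,300) to its end at (325,250). I push it up the rest of the way with shut fingers from the inside.

```bash
python3 -m crank '[{"turn":[0,0,0],"xyz":[0,0,-1],"hand":1},{"turn":[0,0,0],"xyz":[0,0,-1],"hand":1},{"turn":[0,0,0],"xyz":[1,0,0],"hand":1},{"turn":[0,0,0],"xyz":[1,0,0],"hand":1},{"turn":[0,0,0],"xyz":[0.8,0,0],"hand":1},{"turn":[0,0,0],"xyz":[0,0,0.8],"hand":1},{"turn":[0,0,0],"xyz":[0,0,0.8],"hand":1},{"turn":[0,0,0],"xyz":[0,0,0.8],"hand":1},{"turn":[0,0,0],"xyz":[0,0,0.1],"hand":1},{"turn":[0,0,0],"xyz":[-0.5,0,0],"hand":1},{"turn":[0,0,0],"xyz":[-0.5,0,0],"hand":1},{"turn":[0,0,0],"xyz":[-0.4,0,0],"hand":1},{"turn":[0,0,0],"xyz":[-0.3,0,0],"hand":1},{"turn":[0,0,0],"xyz":[-0.2,0,0],"hand":1},{"turn":[0,0,0],"xyz":[0,0,0],"hand":1}]'; python3 -m crank '[{"turn":[0,0,0],"xyz":[-0.1,0,0],"hand":1},{"turn":[0,0,0],"xyz":[0,0,0],"hand":1}]';  python3 -c "
from h import *
go((.6523,-.2745,.25))"
```

```text
t: 34.4
tool_pos: [0.6374, -0.253, 0.2533]
tool_rot: [-0.0, 0.471, 0.882, -0.0]
wrist_force: [-0.3, 1.2, -1.0]
grip_width: -0.002
grasp_force: 0.0
t: 34.65
tool_pos: [0.639, -0.2551, 0.2535]
tool_rot: [-0.0, 0.471, 0.882, 0.0]
wrist_force: [-0.5, 0.2, -0.0]
grip_width: 0.001
grasp_force: 0.0
shift [-0.78  0.01  0.12] pos [ 0.639  -0.2551  0.2535] R [[-0.557, 0.83, -0.0], [0.83, 0.557, 0.0], [0.0, -0.0, -1.0]] t 34.65
```

```bash
python3 -m crank '[{"turn":[0,0,0],"xyz":[-0.1,0,0],"hand":1},{"turn":[0,0,0],"xyz":[-0.1,0,0],"hand":1},{"turn":[0,0,0],"xyz":[0,0,0],"hand":1}]'; python3 - <<'E'
from h import *
p=imaging.grab_frame('side'); save(p,'s8',(200,90,320,190),6)
E
```

```text
t: 35.02
tool_pos: [0.6417, -0.2566, 0.2536]
tool_rot: [-0.002, 0.469, 0.883, 0.001]
wrist_force: [-13.1, 17.8, 8.8]
grip_width: -0.001
grasp_force: 9.6
```

View pics/s8.png

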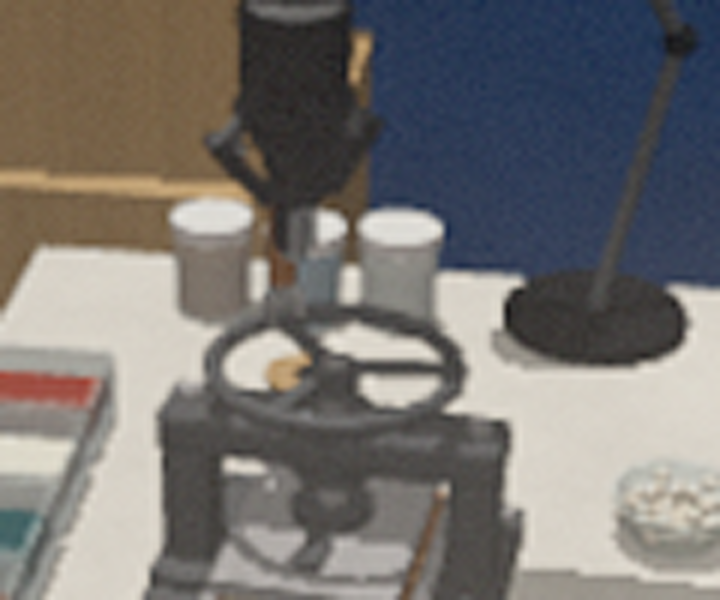

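The handle stands vertical at crop (283,270) against its stop. I back off, rise, and take it from above.

```bash
python3 -m crank '[{"turn":[0,0,0],"xyz":[0.4,0,0],"hand":1},{"turn":[0,0,0],"xyz":[0,0,-1],"hand":1},{"turn":[0,0,0],"xyz":[0,0,-1],"hand":0},{"turn":[0,0,0],"xyz":[0,0,-0.7],"hand":-0.5},{"turn":[0,0,0],"xyz":[-0.5,0,0],"hand":-0.5},{"turn":[0,0,0],"xyz":[-0.5,-0.04,0],"hand":-0.5},{"turn":[0,0,0],"xyz":[0,0,0],"hand":-0.5}]';  python3 -c "
from h import *
go((.6523,-.2745,.25),ydir=(.832,.555))
p=imaging.grab_frame('top');W=cloud(p);im=p['pixels'].astype(int)
B=(np.hypot(W[...,0]-.652,W[...,1]+.2745)<.05)&(W[...,2]>.22)&(W[...,2]<.31)&((im[...,0]-im[...,2])>25)
print(B.sum(), W[B].mean(0) if B.any() else 0)"
```

```text
t: 35.95
tool_pos: [0.6514, -0.2766, 0.3341]
tool_rot: [-0.0, 0.471, 0.882, -0.0]
wrist_force: [0.5, 0.4, 0.4]
grip_width: 0.748
grasp_force: 0.0
turn [-0.    0.    0.02]
shift [0.04 0.07 2.8 ] pos [ 0.6514 -0.2766  0.3341] R [[-0.556, 0.831, -0.0], [0.831, 0.556, -0.0], [-0.0, -0.0, -1.0]] t 35.95
40 [ 0.65357406 -0.27454457  0.29478918]
```

```bash
python3 -m crank '[{"turn":[0,0,0],"xyz":[0.02,0.09,0.8],"hand":-0.5},{"turn":[0,0,0],"xyz":[0,0,0.8],"hand":-0.5},{"turn":[0,0,0],"xyz":[0,0,0.7],"hand":-0.5},{"turn":[0,0,0],"xyz":[0,0,0.5],"hand":-0.5},{"turn":[0,0,0],"xyz":[0,0,0],"hand":0.2},{"turn":[0,0,0],"xyz":[0,0,0],"hand":1},{"turn":[0,0,0],"xyz":[0,0,0],"hand":1},{"turn":[0,0,0],"xyz":[0,0,0],"hand":1},{"turn":[0,0,0],"xyz":[0,0,0],"hand":1}]'; cat > c.py <<'E'
from h import *
import sys
C=np.array([.6092,-.2096])
def plan(n,step=.2,r_=.078):
    p,R,s=Rt(); v=p[:2]-C; a=np.arctan2(v[1],v[0]); print("r",np.hypot(*v).round(4),"ang",round(a,3),"z",p[2])
    prev=p[:2]
    for i in range(1,n+1):
        q=C+r_*np.array([np.cos(a-step*i),np.sin(a-step*i)])
        d=R[:2,:2].T@(q-prev)/.03; prev=q
        print("[%.2f,%.2f,0]"%tuple(d),end=" ")
    print()
E
python3 - <<'E'
from c import *
plan(20)
import pickle
p=pickle.load(open("top0.pkl","rb"));W=cloud(p)
v=W[...,:2]-C;u=np.array([.102,.9948]);x=np.array([.9948,-.102])
lx=v@x;ly=v@u
for nm,m in(("platen",(abs(lx)<60e-3)&(abs(ly)<90e-3)&(W[...,2]>.05)&(W[...,2]<.1)),("crosshd",(W[...,2]>.14)&(W[...,2]<.17)&(abs(lx)<.1)&(abs(ly)<.02)),("table",(abs(lx)<.05)&(abs(ly-.4)<.012))):
    print(nm,m.sum(),np.percentile(W[m][:,2],[10,30,50,70,90]).round(4))
E
```

```text
t: 37.12
tool_pos: [0.6537, -0.2738, 0.2516]
tool_rot: [0.001, 0.471, 0.882, 0.0]
wrist_force: [-1.2, -0.1, 6.6]
grip_width: 0.24
grasp_force: 58.7
r 0.0781 ang -0.965 z 0.2516448297183633
[0.05,-0.52,0] [0.15,-0.50,0] [0.24,-0.46,0] [0.33,-0.40,0] [0.40,-0.33,0] [0.46,-0.24,0] [0.50,-0.15,0] [0.52,-0.04,0] [0.52,0.06,0] [0.49,0.16,0] [0.45,0.26,0] [0.39,0.34,0] [0.32,0.41,0] [0.23,0.47,0] [0.13,0.50,0] [0.03,0.52,0] [-0.07,0.51,0] [-0.17,0.49,0] [-0.27,0.44,0] [-0.35,0.38,0] 
platen 840 [0.0723 0.0755 0.0779 0.0806 0.0856]
crosshd 421 [0.154  0.1572 0.1591 0.1611 0.1649]
table 177 [0.0233 0.027  0.0296 0.0319 0.0351]
```

Platen top at about 78.5 mm means the wheel starts near 0.5 rad, so I need about 10 rad of winding. I crank.

```bash
python3 -m crank '[{"turn":[0,0,0],"xyz":[0.05,-0.52,0],"hand":1},{"turn":[0,0,0],"xyz":[0.15,-0.5,0],"hand":1},{"turn":[0,0,0],"xyz":[0.24,-0.46,0],"hand":1},{"turn":[0,0,0],"xyz":[0.33,-0.4,0],"hand":1},{"turn":[0,0,0],"xyz":[0.4,-0.33,0],"hand":1},{"turn":[0,0,0],"xyz":[0.46,-0.24,0],"hand":1}]'; python3 -c "
from c import *
plan(20)"
```

```text
t: 37.88
tool_pos: [0.5647, -0.2755, 0.2516]
tool_rot: [0.001, 0.471, 0.882, -0.001]
wrist_force: [0.4, -3.4, 7.7]
grip_width: 0.24
grasp_force: 59.1
r 0.0795 ang -2.164 z 0.25160400354849927
[0.52,-0.10,0] [0.52,-0.05,0] [0.52,0.06,0] [0.49,0.16,0] [0.45,0.25,0] [0.39,0.34,0] [0.32,0.41,0] [0.23,0.47,0] [0.13,0.50,0] [0.03,0.52,0] [-0.07,0.51,0] [-0.17,0.49,0] [-0.27,0.44,0] [-0.35,0.38,0] [-0.42,0.31,0] [-0.47,0.22,0] [-0.51,0.12,0] [-0.52,0.02,0] [-0.51,-0.09,0] [-0.48,-0.19,0]
```

```bash
python3 -m crank '[{"turn":[0,0,0],"xyz":[0.5,-0.15,0],"hand":1},{"turn":[0,0,0],"xyz":[0.52,-0.04,0],"hand":1},{"turn":[0,0,0],"xyz":[0.52,0.06,0],"hand":1},{"turn":[0,0,0],"xyz":[0.49,0.16,0],"hand":1},{"turn":[0,0,0],"xyz":[0.45,0.26,0],"hand":1},{"turn":[0,0,0],"xyz":[0.39,0.34,0],"hand":1},{"turn":[0,0,0],"xyz":[0.32,0.41,0],"hand":1},{"turn":[0,0,0],"xyz":[0.23,0.47,0],"hand":1},{"turn":[0,0,0],"xyz":[0.13,0.5,0],"hand":1},{"turn":[0,0,0],"xyz":[0.03,0.52,0],"hand":1},{"turn":[0,0,0],"xyz":[-0.07,0.51,0],"hand":1},{"turn":[0,0,0],"xyz":[-0.17,0.49,0],"hand":1},{"turn":[0,0,0],"xyz":[-0.27,0.44,0],"hand":1},{"turn":[0,0,0],"xyz":[-0.35,0.38,0],"hand":1},{"turn":[0,0,0],"xyz":[-0.42,0.31,0],"hand":1},{"turn":[0,0,0],"xyz":[-0.47,0.22,0],"hand":1},{"turn":[0,0,0],"xyz":[-0.51,0.12,0],"hand":1},{"turn":[0,0,0],"xyz":[-0.52,0.02,0],"hand":1}]'; python3 -c "
from c import *
plan(20)"
```

```text
t: 40.12
tool_pos: [0.6763, -0.172, 0.2516]
tool_rot: [-0.0, 0.471, 0.882, -0.001]
wrist_force: [-13.7, -5.2, 13.3]
grip_width: 0.239
grasp_force: 60.0
r 0.0769 ang 0.511 z 0.25155168103692815
[-0.51,-0.06,0] [-0.48,-0.19,0] [-0.43,-0.28,0] [-0.37,-0.36,0] [-0.29,-0.43,0] [-0.20,-0.48,0] [-0.10,-0.51,0] [0.00,-0.52,0] [0.11,-0.51,0] [0.21,-0.48,0] [0.30,-0.43,0] [0.38,-0.36,0] [0.44,-0.28,0] [0.49,-0.18,0] [0.51,-0.08,0] [0.52,0.02,0] [0.50,0.12,0] [0.47,0.22,0] [0.42,0.31,0] [0.35,0.39,0]
```

```bash
python3 -m crank '[{"turn":[0,0,0],"xyz":[-0.51,-0.06,0],"hand":1},{"turn":[0,0,0],"xyz":[-0.48,-0.19,0],"hand":1},{"turn":[0,0,0],"xyz":[-0.43,-0.28,0],"hand":1},{"turn":[0,0,0],"xyz":[-0.37,-0.36,0],"hand":1},{"turn":[0,0,0],"xyz":[-0.29,-0.43,0],"hand":1},{"turn":[0,0,0],"xyz":[-0.2,-0.48,0],"hand":1},{"turn":[0,0,0],"xyz":[-0.1,-0.51,0],"hand":1},{"turn":[0,0,0],"xyz":[0,-0.52,0],"hand":1},{"turn":[0,0,0],"xyz":[0.11,-0.51,0],"hand":1},{"turn":[0,0,0],"xyz":[0.21,-0.48,0],"hand":1},{"turn":[0,0,0],"xyz":[0.3,-0.43,0],"hand":1},{"turn":[0,0,0],"xyz":[0.38,-0.36,0],"hand":1},{"turn":[0,0,0],"xyz":[0.44,-0.28,0],"hand":1},{"turn":[0,0,0],"xyz":[0.49,-0.18,0],"hand":1},{"turn":[0,0,0],"xyz":[0.51,-0.08,0],"hand":1},{"turn":[0,0,0],"xyz":[0.52,0.02,0],"hand":1}]'; python3 -c "
from c import *
plan(10)"
```

```text
t: 42.12
tool_pos: [0.5377, -0.2436, 0.2515]
tool_rot: [0.0, 0.472, 0.882, -0.002]
wrist_force: [-6.3, -4.3, 13.7]
grip_width: 0.239
grasp_force: 60.6
r 0.0792 ang -2.698 z 0.2514917087522247
[0.50,0.16,0] [0.47,0.22,0] [0.41,0.31,0] [0.34,0.39,0] [0.26,0.45,0] [0.17,0.49,0] [0.07,0.52,0] [-0.04,0.52,0] [-0.14,0.50,0] [-0.24,0.46,0]
```

```bash
python3 -m crank '[{"turn":[0,0,0],"xyz":[0.5,0.16,0],"hand":1},{"turn":[0,0,0],"xyz":[0.47,0.22,0],"hand":1},{"turn":[0,0,0],"xyz":[0.41,0.31,0],"hand":1},{"turn":[0,0,0],"xyz":[0.34,0.39,0],"hand":1},{"turn":[0,0,0],"xyz":[0.26,0.45,0],"hand":1},{"turn":[0,0,0],"xyz":[0.17,0.49,0],"hand":1}]';  python3 -m crank '[{"turn":[0,0,0],"xyz":[0.07,0.52,0],"hand":1},{"turn":[0,0,0],"xyz":[-0.04,0.52,0],"hand":1},{"turn":[0,0,0],"xyz":[-0.14,0.5,0],"hand":1},{"turn":[0,0,0],"xyz":[-0.24,0.46,0],"hand":1},{"turn":[0,0,0],"xyz":[0,0,0],"hand":1},{"turn":[0,0,0],"xyz":[0,0,0],"hand":1}]'; python3 - <<'E'
from c import *
plan(5)
p=imaging.grab_frame("top");W=cloud(p)
v=W[...,:2]-C;u=np.array([.102,.9948]);x=np.array([.9948,-.102])
lx=v@x;ly=v@u
for nm,m in(("platen",(abs(lx)<60e-3)&(abs(ly)<90e-3)&(W[...,2]>.05)&(W[...,2]<.1)),("crosshd",(W[...,2]>.14)&(W[...,2]<.17)&(abs(lx)<.1)&(abs(ly)<.02)),("table",(abs(lx)<.05)&(abs(ly-.4)<.012))):
    print(nm,m.sum(),np.percentile(W[m][:,2],[10,30,50,70,90]).round(4))
E
```

```text
t: 42.88
tool_pos: [0.5539, -0.1541, 0.2516]
tool_rot: [0.001, 0.471, 0.882, -0.0]
wrist_force: [0.2, -3.8, 7.8]
grip_width: 0.239
grasp_force: 59.6
t: 43.62
tool_pos: [0.6099, -0.132, 0.2516]
tool_rot: [0.002, 0.471, 0.882, -0.001]
wrist_force: [1.1, -11.2, 8.0]
grip_width: 0.241
grasp_force: 59.7
r 0.0776 ang 1.562 z 0.2516163599130088
[-0.32,0.40,0] [-0.41,0.32,0] [-0.46,0.24,0] [-0.50,0.14,0] [-0.52,0.04,0] 
platen 305 [0.0622 0.0656 0.0679 0.0705 0.075 ]Traceback (most recent call last):
  File "<stdin>", line 7, in <module>
    return _quantile_unchecked(
        a, q, axis, out, overwrite_input, method, keepdims, weights)
    return _ureduce(a,
                    func=_quantile_ureduce_func,
    ...<5 lines>...
                    overwrite_input=overwrite_input,
                    method=method)
    r = func(a, **kwargs)
    result = _quantile(arr,
                       quantiles=q,
    ...<2 lines>...
                       out=out,
                       weights=wgt)
    slices_having_nans = np.isnan(arr[-1, ...])
                                  ~~~^^^^^^^^^
IndexError: index -1 is out of bounds for axis 0 with size 0
```

Platen top fell 10 mm to about 68 mm, so the wheel is near 10.5 and bears firmly. I release, rise, turn square to the handle plane and move outside it.

```bash
python3 -m crank '[{"turn":[0,0,0],"xyz":[0,0,0],"hand":0.2},{"turn":[0,0,0],"xyz":[0,0,0],"hand":-0.3},{"turn":[0,0,0],"xyz":[0,0,0],"hand":-0.3},{"turn":[0,0,0],"xyz":[0,0,-0.9],"hand":-0.3},{"turn":[0,0,0],"xyz":[0,0,-1],"hand":-0.3},{"turn":[0,0,0],"xyz":[0,0,-1],"hand":-0.3},{"turn":[0,0,0.93],"xyz":[0,0,0],"hand":1},{"turn":[0,0,0.93],"xyz":[0,0,0],"hand":1},{"turn":[0,0,0.93],"xyz":[0,0,0],"hand":1},{"turn":[0,0,0.93],"xyz":[0,0,0],"hand":1},{"turn":[0,0,0.93],"xyz":[0,0,0],"hand":1},{"turn":[0,0,0.93],"xyz":[0,0,0],"hand":1},{"turn":[0,0,0.93],"xyz":[0,0,0],"hand":1},{"turn":[0,0,0.93],"xyz":[0,0,0],"hand":1},{"turn":[0,0,0],"xyz":[1,0,0],"hand":1},{"turn":[0,0,0],"xyz":[1,0,0],"hand":1},{"turn":[0,0,0],"xyz":[0,0,0],"hand":1}]'; python3 - <<'E'
from c import *
go((.6099,-.08,.262),ydir=(1,0)); print(readout.get_state()['qpos'])
p=imaging.grab_frame('top');W=cloud(p);im=p['pixels'].astype(int)
B=(np.hypot(W[...,0]-.61,W[...,1]+.2096)<.13)&(W[...,2]>.22)&(W[...,2]<.31)&((im[...,0]-im[...,2])>25)
print(B.sum(), W[B].mean(0) if B.any() else 0)
p=imaging.grab_frame('side'); save(p,'s9',(190,80,320,190),6)
E
```

```text
t: 45.8
tool_pos: [0.6096, -0.0668, 0.3377]
tool_rot: [-0.0, 0.707, 0.707, 0.0]
wrist_force: [-0.1, 0.6, -0.7]
grip_width: 0.0
grasp_force: 0.0
turn [ 0.   -0.01 -0.01]
shift [-0.44  0.01  2.52] pos [ 0.6096 -0.0668  0.3377] R [[0.001, 1.0, 0.0], [1.0, -0.001, 0.001], [0.001, 0.0, -1.0]] t 45.8
[ 0.36102793  0.4531163  -0.51627742  1.47410179  0.22693362  1.27401992
 -0.17898623]
0 0
```

View pics/s9.png

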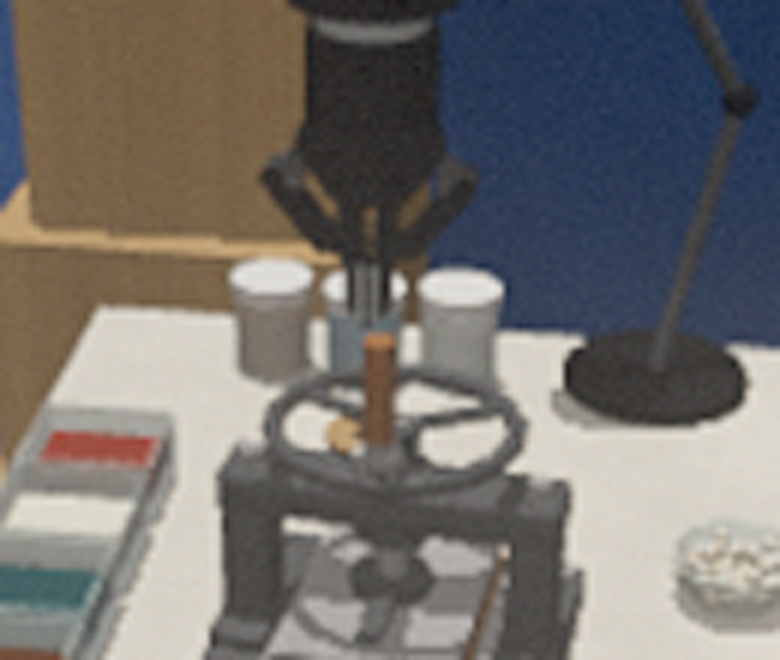

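The handle stands upright at crop (378,390), with the shut fingers behind and above it. I push it inwards.

```bash
python3 -m crank '[{"turn":[0,0,0],"xyz":[0,0,1],"hand":1},{"turn":[0,0,0],"xyz":[0,0,1],"hand":1},{"turn":[0,0,0],"xyz":[0,0,0.4],"hand":1},{"turn":[0,0,0],"xyz":[-0.6,0,0],"hand":1},{"turn":[0,0,0],"xyz":[-0.6,0,0],"hand":1},{"turn":[0,0,0],"xyz":[-0.4,0,0],"hand":1},{"turn":[0,0,0],"xyz":[-0.4,0,0],"hand":1},{"turn":[0,0,0],"xyz":[-0.4,0,0],"hand":1},{"turn":[0,0,0],"xyz":[-0.4,0,0],"hand":1},{"turn":[0,0,0],"xyz":[-0.4,0,0],"hand":1},{"turn":[0,0,0],"xyz":[-0.4,0,0],"hand":1}]'; python3 -m crank '[{"turn":[0,0,0],"xyz":[-0.4,0,0],"hand":1},{"turn":[0,0,0],"xyz":[-0.4,0,0],"hand":1},{"turn":[0,0,0],"xyz":[0,0,0.3],"hand":1},{"turn":[0,0,0],"xyz":[0,0,0.3],"hand":1},{"turn":[0,0,0],"xyz":[0,0,0.3],"hand":1},{"turn":[0,0,0],"xyz":[0,0,0],"hand":1}]'
```

```text
t: 47.28
tool_pos: [0.6091, -0.1784, 0.2655]
tool_rot: [-0.0, 0.709, 0.706, -0.0]
wrist_force: [0.1, 1.5, -0.5]
grip_width: -0.0
grasp_force: 0.4
t: 48.02
tool_pos: [0.6087, -0.201, 0.2375]
tool_rot: [-0.001, 0.708, 0.706, -0.0]
wrist_force: [0.3, -0.3, 0.1]
grip_width: 0.001
grasp_force: 0.0
```

```bash
python3 -m crank '[{"turn":[0,0,0],"xyz":[0.2,0,0.25],"hand":1},{"turn":[0,0,0],"xyz":[0,0,0.15],"hand":1},{"turn":[0,0,0],"xyz":[0,0,0.06],"hand":1},{"turn":[0,0,0],"xyz":[0,0,0],"hand":1}]';python3 -m crank '[{"turn":[0,0,0],"xyz":[0,0,0.06],"hand":1},{"turn":[0,0,0],"xyz":[0,0,0],"hand":1}]'
```

```text
t: 48.52
tool_pos: [0.609, -0.1956, 0.2246]
tool_rot: [-0.0, 0.709, 0.706, -0.0]
wrist_force: [-0.1, -0.4, 0.7]
grip_width: 0.002
grasp_force: 0.0
t: 48.78
tool_pos: [0.609, -0.1958, 0.223]
tool_rot: [0.0, 0.709, 0.705, 0.0]
wrist_force: [-0.3, -0.5, 0.9]
grip_width: -0.001
grasp_force: 0.3
```

Light contact at 223 mm, which is the folded height. I withdraw and check.

```bash
python3 -m crank '[{"turn":[0,0,0],"xyz":[0,0,0.05],"hand":1},{"turn":[0,0,0],"xyz":[0,0,0],"hand":1},{"turn":[0,0,0],"xyz":[0,0,-1],"hand":1},{"turn":[0,0,0],"xyz":[0,0,-1],"hand":1},{"turn":[0,0,0],"xyz":[0,0,-1],"hand":1},{"turn":[0,0,0],"xyz":[1,0,-1],"hand":1},{"turn":[0,0,0],"xyz":[1,0,0],"hand":1},{"turn":[0,0,0],"xyz":[1,0,0],"hand":1},{"turn":[0,0,0],"xyz":[1,0,0],"hand":1},{"turn":[0,0,0],"xyz":[1,0,0],"hand":1},{"turn":[0,0,0],"xyz":[1,0,0],"hand":1},{"turn":[0,0,0],"xyz":[1,0,0],"hand":1},{"turn":[0,0,0],"xyz":[0,0,0],"hand":1}]'; python3 - <<'E'
from c import *
p=imaging.grab_frame('top');W=cloud(p);im=p['pixels'].astype(int)
B=(np.hypot(W[...,0]-.61,W[...,1]+.2096)<.1)&(W[...,2]>.2)&(W[...,2]<.31)&((im[...,0]-im[...,2])>25)
print(B.sum(), W[B].mean(0), np.percentile(W[B][:,2],[5,50,95]),cv2.minAreaRect((W[B][:,:2]*1000).astype(np.float32)))
v=W[...,:2]-C;u=np.array([.102,.9948]);x=np.array([.9948,-.102]);lx=v@x;ly=v@u
m=(abs(lx)<60e-3)&(abs(ly)<90e-3)&(W[...,2]>.05)&(W[...,2]<.1);print('platen',np.median(W[m][:,2]))
m=(W[...,2]>.06)&(W[...,2]<.085)&(abs(lx)<.04)&(abs(ly-.165)<.03);print('grip',m.sum(),ly[m].mean())
for k in('spool_a','bead_bowl','pliers','glue_bottle','steel_rule'): print(k,[np.round(a['location']) for a in imaging.find_in(k,p)[:2]])
s=imaging.grab_frame('side'); save(s,'s10',(170,80,330,290),2.8); save(p,'t10',(180,120,420,280),3.2)
E
```

```text
t: 50.4
tool_pos: [0.6097, 0.0171, 0.3414]
tool_rot: [-0.0, 0.707, 0.707, 0.0]
wrist_force: [-0.2, -0.1, -0.3]
grip_width: -0.008
grasp_force: 0.0
147 [ 0.60853846 -0.18314509  0.21876573] [0.21153742 0.21884958 0.22446904] ((609.3380126953125, -182.79954528808594), (67.66925811767578, 20.922718048095703), 87.34442138671875)
platen 0.06909732882633823
grip 0 nan
spool_a [array([241., 242.]), array([409., 169.])]
bead_bowl [array([382., 256.]), array([341., 172.])]
pliers []
glue_bottle [array([133., 196.])]
steel_rule [array([237., 137.]), array([359., 177.])]<stdin>:7: RuntimeWarning: Mean of empty slice.
  ret = ret.dtype.type(ret / rcount)
```

View pics/s10.png

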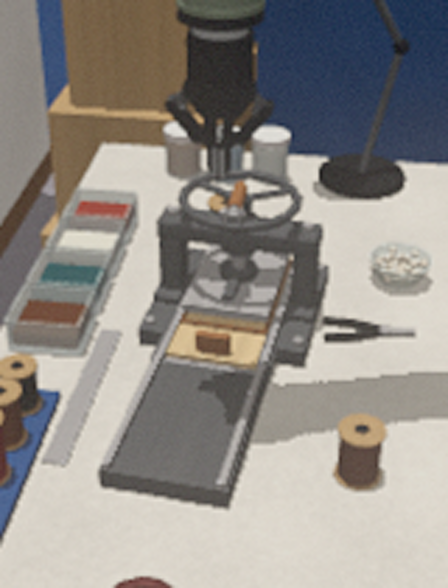

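The handle lies flat (sleeve height 218.8 mm, against 219.2 when folded at the start), the platen is down, the board is home, and the bystanders are in place. I hand in.

```bash
python3 -c "
from rig import ticket
print(ticket.sign_off())"
```

```text
the job is handed in; nothing more can be done
None
```

I handed the job in at about 50 s of the 210 s: both lids found on the bench (long and square) are clamped on the board, the board is home, and the crank handle is folded flat. The hand-in returned no verdict, and the press force on each lid is inferred from the platen's 10 mm drop.

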